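# Load the cartridge magazine and lock it

## Task

Load the filter cartridges into the clear magazine tube. Take the cover plate from the tube's mouth and hang it by its eye on the peg of the small stand; pull up the sprung plunger and twist it into its rest notch so that it stays up by itself, feed every cartridge lying on the bench lengthwise into the tube, one after another, the last one pushed in until its rear end is flush with the mouth, then twist the plunger back and let it drop fully home into that last cartridge's waist. Leave the cover hanging and do not disturb the beaker, the wash bottle or the bulb.

Things in the scene. Friction and masses are not known exactly. Their poses are not given: they have to be found in the camera images.
- mouth (a point): Fixed level magazine, clear tube on a 370 x 60 mm base, square bore 24 x 24 mm, walls 3 mm, 272 mm deep, far end closed, room for 4 cartridges. This point: centre of the open mouth, 12 mm above the bore floor, 42 mm above the bench; x points into the tube, z up. Side walls flare out 3 mm each over the first 12 mm; roof from 4 mm inside. The plunger's vertical axis is 33 mm inside the mouth.
- ledge (a point): Middle of the top of the flat open ledge, 60 mm wide, which carries the bore floor on level for 85 mm in front of the mouth, 30 mm above the bench. This point is 43 mm before the mouth. The ledge is broken only by the cover slot across it, from 2 to 12 mm before the mouth, 10 mm deep.
- knob (a point): Centre of the plunger's brass bar knob, on its vertical axis, 82 mm above the bench at home. The bar is 38 mm long (this point's x), 12 mm thick (y), 21 mm high (z) and lifts and turns with the plunger. Below it, from 12 mm under the home position, is a notched steel collar 40 mm across.
- plunger_lift (a joint): Pull of the sprung plunger upwards, m: 0 home, at most 0.014. The spring pushes down (6 N at home, 9 N at 0.010). At home its 6 mm nose stands in the bore, 15 mm above the bore floor, and stops cartridge end blocks (20 mm high); it can come fully home only over a cartridge's waist or an empty place.
- plunger_twist (a joint): Turn of the knob, rad, anticlockwise from above: 0 home (bar along the tube), 1.2 over the rest notch, at most 1.25. It turns only while lifted 0.010 or more; let down at 1.2 its cross pin drops into the 2.5 mm deep rest notch and it stays up by itself at lift 0.0075. Back: lift past 0.010, turn to 0, lower.
- cover_mid (a point): Centre of the white mouth cover: a loose upright plate 8 mm thick (x), 40 mm wide (y), 80 mm high (z), 50 g, at the start standing in the cover slot with its foot 10 mm below the ledge, closing the mouth (play 1 mm).
- cover_eye (a point): Centre of the cover's eye, a square hole 20 x 20 mm straight through its thickness (along x), 20 mm above the plate's centre; 10 mm of plate beside and above it.
- peg_tip (a point): Free end of a steel peg 8 mm in diameter on a fixed lab stand, on the peg's centreline, 127 mm above the bench. x is level and runs from the tip towards the upright; the peg slopes down slightly that way, 7 mm over 65 mm. The upright is 12 mm thick, its top 126 mm above the bench, its foot plate 110 x 90 x 12 mm.
- peg_root (a point): Centreline of the peg where it meets the upright, 120.6 mm above the bench; axes as at peg_tip.
- cart1 (a point): Centre of a loose cartridge, 66 mm long (its x), lying flat: two square steel end blocks 20 x 20 mm, each 24 mm long, joined by a slim white waist 8 mm in diameter and 18 mm long. 60 g. Both ends alike. On the bench at the start, or absent.
- cart2 (a point): Centre of a loose cartridge, 66 mm long (its x), lying flat: two square steel end blocks 20 x 20 mm, each 24 mm long, joined by a slim white waist 8 mm in diameter and 18 mm long. 60 g. Both ends alike. On the bench at the start, or absent.
- cart3 (a point): Centre of a loose cartridge, 66 mm long (its x), lying flat: two square steel end blocks 20 x 20 mm, each 24 mm long, joined by a slim white waist 8 mm in diameter and 18 mm long. 60 g. Both ends alike. On the bench at the start, or absent.
- cart4 (a point): Centre of a loose cartridge, 66 mm long (its x), lying flat: two square steel end blocks 20 x 20 mm, each 24 mm long, joined by a slim white waist 8 mm in diameter and 18 mm long. 60 g. Both ends alike. On the bench at the start, or absent.
- beaker: Glass beaker, 70 mm across, 85 mm high, bystander; origin at the centre of its underside.
- wash_bottle: White wash bottle with red cap, 60 mm across, 160 mm high, bystander; origin at the centre of its underside.
- bulb: Orange pipette bulb, 52 mm across, 75 mm high, standing, bystander; origin at the centre of its underside.
Mind the look-alikes: they are no part of the job. What is shaped like the part that bears cart2 but blue, pink or turquoise is not meant.

How it is judged:
By the outcome, as a careful person would: the job done as asked, in the order asked, and still so for the second after the job is handed in, with the robot touching nothing.
Of cartridge1, cartridge2, cartridge3, cartridge4 only 2 to 4 are there at a start; the rules pass over those that are not, and their reading is None.
At some moment in a run one of cartridge1, cartridge2, cartridge3, cartridge4 may be knocked a few centimetres aside while the robot is not near it.
It also fails if it takes over 210 s, if anything falls off the work surface, if the arm or the gripper's body presses on something with over 40 N, if the wrist force passes 120 N, or if a joint passes its speed limit or range.

## Robot

A 7-joint arm with a two-finger parallel gripper is mounted at the origin on the work surface. World frame = base frame: x ahead of the robot, y to its left, z up, the work surface at z = 0. Lengths are in m, angles in rad, forces in N, time in s.
With the tool pointing down it reaches from about 0.425 to 0.825 m from the base axis. Payload 3.6 kg.
Tool frame: the origin (TCP) lies midway between the tips of the shut fingers; the grasp point (between the pads) lies 19 mm behind it; z points along the fingers, y is the direction in which the jaws open and shut (so a half turn about z gives the same grasp; the last joint's range is limited). The gripper opens to 85 mm and grips with 20 to 120 N. Pads are 22 mm wide; open, the fingers measure 114 mm over their backs; the gripper's body (76 mm by 85 mm) begins 54 mm behind the grasp point. The pads swing forward as they close: fully open they stand 13 mm farther back than shut.
Start: joints at [-1.25, 0.615, -0.013, 1.423, 0.008, 1.103, -0.04], TCP at [0.221, 0.611, 0.231] pointing down, gripper open.
Joint ranges: [-3.12, 3.12], [-0.3, 2.06], [-1.34, 1.32], [0.26, 2.42], [-1.36, 4.5], [0.01, 1.98], [-2.84, 2.84]. Speed limits (rad/s): [2.79, 2.79, 3.14, 3.14, 3.14, 3.14, 3.14].

## Interface

Orientations are given as a rotation vector (axis times angle).
In Python, from workcell import monitor, cams, hand_in, look_for, tip_of gives the robot as it stands.
- The arm moves only by the tool carry_out, never from a script. Its argument "motion" is a list that holds one entry, the list of rows, each a list of 5 numbers: the opening in per cent of the stroke, from 0 (shut) to 100 (fully open), then the shift along the tool's x, y, z in m, then the turn about the tool's z in rad. A call has exactly 10 rows; each row is the pose to reach, as a shift and turn from the pose commanded when the call began, along the tool's axes at that moment; what a row does not reach only later rows make up. A row lasts 1/8 s, in which the tool goes at most 62.5 mm and 10.7 degrees, less where a joint would pass 70% of its speed; a pose out of reach is approached as far as the arm can. A call with a gripper value outside its range is refused whole. The fingers move at their own pace and stop on an object; "grip_force" is the grip in N (left out, the last holds). Time passes only in rows, so rows that repeat a pose let the fingers close, or fill a call up. It gives the time, the measured TCP pose, the force and the opening at its end, in the units of the state.
- monitor.observe(): the state, without advancing time (a new reading comes with each control period).
- cams.capture(name): name is "scene" or "top"; returns (picture, depth): 384x512x3 uint8, blue, green, red; 384x512 float32, m along the optical axis (not along the pixel's ray), 0 where there is no reading.
- cams.camera_info(name): a dict with "fx", "fy", "cx", "cy" (pixels), "position" and "rotation" of the camera in the world. Camera axes: x right, y up, looking along -z (the intrinsics and any distortion apply to the point x, -y, -z); pixel columns grow to the right and rows downward; lengths in m; the calibration is good to about 2 mm. A picture is of the moment at which its call begins. camera_info takes no time and is no camera call.
- hand_in(): hands the job in, once; it reports no verdict.
Trained networks look in the newest picture that a camera, given by its name, has taken for a name from the list of things; names that differ only in an ending like _2 or _b are one class to them, and where a whole thing is asked for, a point or a joint stands for the part that bears it (a point fixed in the world has none). Each returns a list of dicts, best first, with "p" (0 to 1); they miss things now and then, are a little off and sometimes report something else, mostly with a low value. They report only what shows in the picture. A call takes as long as a camera call. They do not tell look-alikes from the thing itself.
- look_for(camera, label): "uv" ([column, row] in pixels, amid what is visible of it).
- tip_of(camera, label): "uv" ([column, row] in pixels: a listed point, or the origin of a listed thing).
The state is a dict: "t": time; "q": joint angles; "qd": joint speeds; "effort": joint torques, N m; "ee_pos": TCP position; "tcp_rot": TCP orientation; "ft_force": force on the tool from outside, world axes, zero at the start; "ft_torque": the same for the moment, N m; "opening": finger opening in m.
Only numpy, scipy, OpenCV 4.12 (cv2) and the standard library are available. Lean on these libraries where they do the work, as an engineer would, in place of code of your own. Each camera call takes 0.05 s, during which the arm holds its last target. There are 200 camera calls.

## Working session

There is one attempt and no reset: what is moved stays moved. The work goes in short steps, Python scripts to look and compute and a tool call to move; the robot and the scene stay as the last step left them, time stands still between calls to the robot, and variables do not carry over. Pictures are saved under pics/ and viewed, about 12 in all and at most 16, crops included, and the job is handed in when it is done.

Besides the shell and the picture viewer there is one more tool, called by a JSON object that holds its "fn" and its "kwargs", one argument or row to a line. carry_out: Moves the arm, as the interface text tells. Its arguments: {"type":"object","properties":{"motion":{"type":"array"},"grip_force":{"type":"number"}},"required":["motion"]}

```bash
ls; mkdir -p pics; cat > h.py <<'E'
import numpy as np, cv2
from scipy.spatial.transform import Rotation as R
from workcell import monitor, cams, hand_in, look_for, tip_of
def rot(i):
    r=np.array(i["rotation"],float)
    return r if r.shape==(3,3) else R.from_rotvec(r).as_matrix()
def ray(c,uv):
    i=cams.camera_info(c)
    d=np.array([(uv[0]-i["cx"])/i["fx"],-(uv[1]-i["cy"])/i["fy"],-1.])
    return np.array(i["position"]),rot(i)@d
def at_z(c,uv,z):
    p,d=ray(c,uv); return p+d*(z-p[2])/d[2]
def pix(c,P):
    i=cams.camera_info(c); q=rot(i).T@(np.array(P)-i["position"])
    return np.array([i["cx"]-i["fx"]*q[0]/q[2], i["cy"]+i["fy"]*q[1]/q[2]])
def cloud(c,D):
    i=cams.camera_info(c); v,u=np.mgrid[:D.shape[0],:D.shape[1]]
    q=np.stack([(u-i["cx"])/i["fx"]*D,-(v-i["cy"])/i["fy"]*D,-D],-1)
    return q@rot(i).T+np.array(i["position"])
E
python3 - <<'E'
from h import *
np.set_printoptions(precision=4,suppress=True)
print(monitor.observe())
for c in("scene","top"):
    print(c,cams.camera_info(c))
    P,D=cams.capture(c); cv2.imwrite(f"pics/{c}0.png",cv2.resize(P,None,fx=1.5,fy=1.5)); np.save(f"{c}0.npy",D); cv2.imwrite(f"{c}_raw.png",P)
    for l in("mouth","ledge","knob","cover_mid","cover_eye","peg_tip","peg_root","cart1"):
        for k in tip_of(c,l)[:6]: print(c,l,np.round(k["uv"],1),round(k["p"],2))
E
```

```text
pics
{'t': 0.0, 'q': array([-1.2505,  0.6159, -0.0126,  1.4249,  0.0081,  1.1034, -0.0404]), 'qd': array([ 0.0001, -0.0013,  0.0011, -0.0008, -0.0002,  0.0014, -0.001 ]), 'effort': array([  0.0001, -46.9209,   0.2591, -17.1032,   0.0099,   0.0097,
        -0.    ]), 'ee_pos': array([0.2207, 0.6106, 0.2301]), 'tcp_rot': array([-0.5418, -3.0941,  0.0041]), 'ft_force': array([0.1273, 0.4478, 0.0632]), 'ft_torque': array([-0.0102, -0.0549, -0.0018]), 'opening': 0.08570740432486768}
scene {'fx': 391.2530486411214, 'fy': 391.2530486411214, 'cx': 257.20993397527303, 'cy': 193.29017202616984, 'position': array([1.0898, 0.5699, 0.8503]), 'rotation': array([0.3995, 0.9605, 2.2472])}
scene mouth [256.6 217.9] 0.56
scene ledge [267.4 213.3] 0.67
scene knob [250.9 218.9] 0.63
scene cover_mid [264.2 214.8] 0.76
scene cover_eye [259.9 208.8] 0.72
scene cover_eye [319.9 246.8] 0.68
scene cover_eye [269.9 216.2] 0.67
scene peg_tip [213.9 142.1] 0.6
scene peg_tip [148.3 204.9] 0.45
scene peg_tip [319.5 302. ] 0.23
scene peg_root [200.4 155.1] 0.86
scene cart1 [369.2 241.8] 0.72
scene cart1 [403.4 272.8] 0.58
scene cart1 [286.4 255.7] 0.56
scene cart1 [408.6 242.2] 0.54
scene cart1 [383.  309.9] 0.53
scene cart1 [366.7 271.5] 0.52
top {'fx': 458.94121943901064, 'fy': 458.94121943901064, 'cx': 249.24230564477233, 'cy': 196.57623469212606, 'position': array([ 0.2299, -0.022 ,  1.6313]), 'rotation': array([ 0.1631, -0.1605, -1.5982])}
top mouth [235.6 192.8] 0.66
top mouth [309.1 184.5] 0.28
top ledge [231.5 209.6] 0.82
top knob [236.3 182.8] 0.61
top cover_mid [231.2 194.3] 0.51
top cover_eye [232.6 195.7] 0.58
top cover_eye [312.  148.8] 0.45
top cover_eye [235.2 194.2] 0.2
top peg_tip [313.6 201.6] 0.91
top peg_tip [349.4 235.2] 0.48
top peg_root [309.6 186. ] 0.65
top cart1 [190.1 218.4] 0.66
top cart1 [198.8 194.1] 0.61
top cart1 [124.7 214.9] 0.56
top cart1 [158.  180.3] 0.53
top cart1 [130.  249.4] 0.52
top cart1 [150.7 223.7] 0.51
```

View pics/scene0.png

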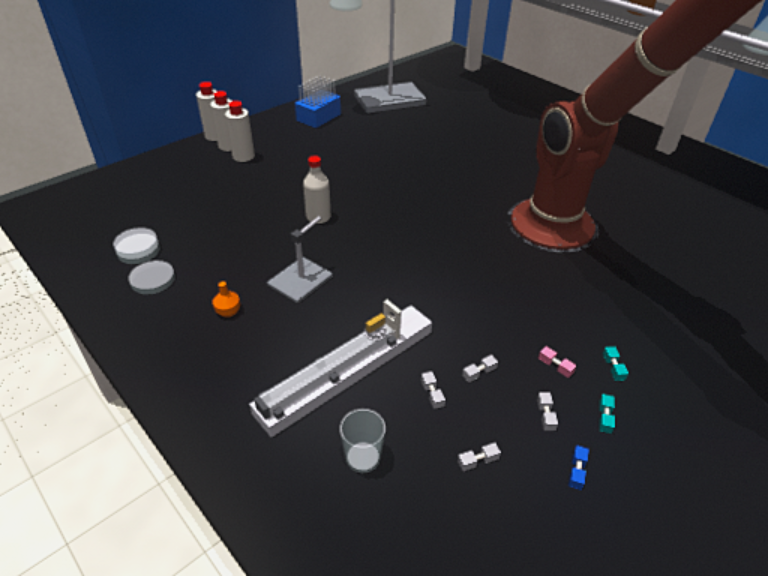

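View pics/top0.png

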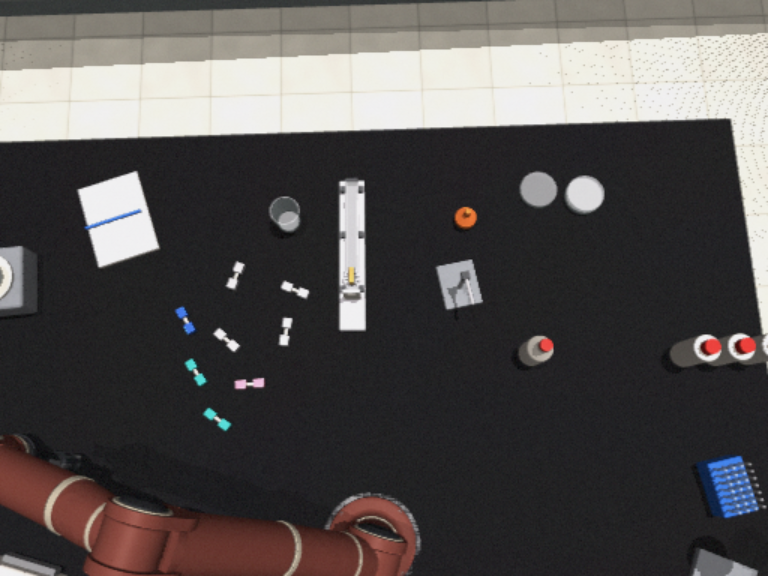

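Scene (view pixels, 1.5×): the tube runs from (430,325) to (260,415), with the cover at (392,318) and the knob at (376,323). The stand is at (300,270) with its peg tip at (320,218). Cartridge candidates in the top view are steel at (235,275), (295,290), (227,340) and (286,332). The look-alikes are blue (185,320), turquoise (196,372) and (217,419), and pink (250,383). I choose the four uncoloured ones.

```bash
cat > blobs.py <<'E'
from h import *
def blobs(c,P,box,z=0.02,amin=15,amax=400,satmax=60,vmin=90):
    h=cv2.cvtColor(P,cv2.COLOR_BGR2HSV); m=((h[...,2]>vmin)&(h[...,1]<satmax)).astype(np.uint8)
    M=np.zeros_like(m); x0,y0,x1,y1=box; M[y0:y1,x0:x1]=m[y0:y1,x0:x1]
    M=cv2.morphologyEx(M,cv2.MORPH_CLOSE,np.ones((3,3)))
    n,L,S,C=cv2.connectedComponentsWithStats(M)
    out=[]
    for k in range(1,n):
        if amin<S[k,4]<amax:
            v,u=np.nonzero(L==k)
            W=np.array([at_z(c,(a,b),z)[:2] for a,b in zip(u,v)])
            e,E=np.linalg.eigh(np.cov((W-W.mean(0)).T)); d=E[:,1]
            pr=(W-W.mean(0))@d
            out.append((C[k],S[k,4],W.mean(0),np.degrees(np.arctan2(d[1],d[0]))%180,np.ptp(pr)))
    return out
E
python3 - <<'E'
from blobs import *
np.set_printoptions(precision=4,suppress=True)
T=cv2.imread("top_raw.png");S=cv2.imread("scene_raw.png")
for o in blobs("top",T,(140,165,215,240)): print("top",*o)
for o in blobs("scene",S,(270,230,380,320),amin=40): print("scene",*o)
for c,n in(("top",[("mouth",[235.6,192.8],.042),("ledge",[231.5,209.6],.03),("knob",[236.3,182.8],.082),("cover_mid",[231.2,194.3],.06),("cover_eye",[232.6,195.7],.08),("peg_tip",[313.6,201.6],.127),("peg_root",[309.6,186],.1206)]),
 ("scene",[("mouth",[256.6,217.9],.042),("ledge",[267.4,213.3],.03),("knob",[250.9,218.9],.082),("cover_mid",[264.2,214.8],.06),("cover_eye",[259.9,208.8],.08),("peg_tip",[213.9,142.1],.127),("peg_root",[200.4,155.1],.1206)])):
    for a,uv,z in n: print(c,a,at_z(c,uv,z))
D=np.load("scene0.npy");C=cloud("scene",D)
# magazine by depth: z>0.015 points
m=(C[...,2]>.02)&(C[...,2]<.2)&(C[...,0]>.3)&(C[...,0]<.95)&(C[...,1]>-.3)&(C[...,1]<.2)
print(m.sum(), np.percentile(C[...,2][D>0],[5,25,50,75,95]))
cv2.imwrite("pics/crop1.png",np.hstack([cv2.resize(S[190:290,160:300],(560,400),interpolation=cv2.INTER_CUBIC),cv2.resize(T[115:225,220:250],(109,400),interpolation=cv2.INTER_CUBIC)]))
E
```

```text
top [156.3925 183.1776] 107 [0.626  0.3086] 159.2867687461396 0.0670163012324692
top [196.2019 192.6346] 104 [0.5861 0.1652] 65.25492529604855 0.06872923656179222
top [189.8286 220.6571] 105 [0.4851 0.1888] 169.75442129331498 0.06618144433769929
top [150.5962 226.1538] 104 [0.4701 0.3279] 47.545722152548194 0.06697776070547407
scene [318.9244 244.7035] 172 [0.4923 0.1902] 175.29230776147682 0.07716969341144503
scene [288.3825 258.7978] 183 [0.5894 0.1682] 63.40814642254765 0.07770032584460018
scene [364.8031 272.8964] 193 [0.4736 0.3295] 46.08289812188564 0.07733283061142769
scene [319.2203 303.1822] 236 [0.6281 0.3099] 160.7272000808802 0.07079130640157287
top mouth [0.5758 0.023  0.042 ]
top ledge [0.5181 0.0395 0.03  ]
top knob [0.6025 0.0185 0.082 ]
top cover_mid [0.5671 0.038  0.06  ]
top cover_eye [0.5577 0.0326 0.08  ]
top peg_tip [ 0.5184 -0.2388  0.127 ]
top peg_root [ 0.5737 -0.2296  0.1206]
scene mouth [0.5679 0.0191 0.042 ]
scene ledge [0.5242 0.018  0.03  ]
scene knob [0.6077 0.0391 0.082 ]
scene cover_mid [0.5556 0.0365 0.06  ]
scene cover_eye [0.5625 0.0255 0.08  ]
scene peg_tip [ 0.5059 -0.2508  0.127 ]
scene peg_root [ 0.5724 -0.2316  0.1206]
4001 [-0.7518 -0.0053 -0.0016  0.0004  0.1467]
```

View pics/crop1.png

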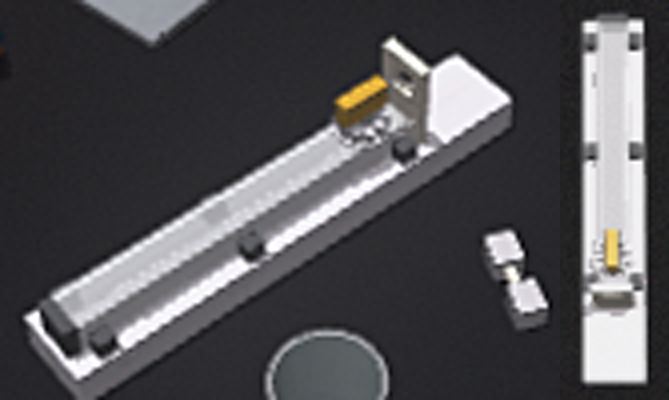

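```bash
cat > fit.py <<'E'
from h import *
from scipy.optimize import minimize
def box(x0,x1,y0,y1,z0,z1): return np.array([[x,y,z] for x in(x0,x1) for y in(y0,y1) for z in(z0,z1)],float)
MAG=[box(-.085,.285,-.03,.03,0,.03),box(.004,.275,-.015,.015,.03,.057),box(-.011,-.003,-.02,.02,.02,.1),box(.014,.052,-.006,.006,.0715,.0925)]
CART=[box(-.033,-.009,-.01,.01,0,.02),box(.009,.033,-.01,.01,0,.02),box(-.009,.009,-.004,.004,.006,.014)]
def render(c,parts,p,shape,s=8):
    im=np.zeros((shape[0],shape[1]),np.uint8); x,y,a=p
    Rz=np.array([[np.cos(a),-np.sin(a),0],[np.sin(a),np.cos(a),0],[0,0,1]])
    for b in parts:
        q=np.array([pix(c,v) for v in b@Rz.T+[x,y,0]])
        cv2.fillConvexPoly(im,cv2.convexHull(np.round(q*16).astype(np.int32)),255,cv2.LINE_AA,4)
    return im/255.
def fit(c,I,parts,p0):
    g=I
    u,v=pix(c,[p0[0],p0[1],.02]); 
    def f(p):
        r=render(c,parts,p,g.shape); return np.abs(r-g)[M].sum()
    r0=render(c,parts,p0,g.shape); M=cv2.dilate((r0>0).astype(np.uint8),np.ones((13,13)))>0
    best=None
    for k in range(3):
        r=minimize(f,p0 if best is None else best.x,method="Nelder-Mead",options=dict(initial_simplex=[np.array(p0 if best is None else best.x)+d for d in([0,0,0],[.006,0,0],[0,.006,0],[0,0,.08])],xatol=1e-5,fatol=.01))
        best=r
    return best.x,best.fun,r0.sum()
def fg(P,lo=25,hi=75):
    return np.clip((P.max(2).astype(float)-lo)/(hi-lo),0,1)
E
python3 - <<'E'
from fit import *
np.set_printoptions(precision=4,suppress=True)
for c in("top","scene"):
    P=cv2.imread(f"{c}_raw.png"); g=fg(P)
    r=fit(c,g,MAG,[.57,.022,0.]); print(c,"mag",*r)
    for p in([.626,.309,2.79],[.587,.166,1.12],[.487,.189,2.98],[.471,.328,.82]): 
        x,f,n=fit(c,g,CART,p); print(c,"cart",x,f,n)
    h=cv2.cvtColor(P,cv2.COLOR_BGR2HSV); m=(h[...,0]>12)&(h[...,0]<30)&(h[...,1]>130)&(h[...,2]>80)
    b=(150,200,270,240) if c=="scene" else (225,170,245,200)
    m[:b[1]]=0;m[b[3]:]=0;m[:,:b[0]]=0;m[:,b[2]:]=0
    v,u=np.nonzero(m); print("knob px",u.mean(),v.mean(),len(u), at_z(c,(u.mean(),v.mean()),.0925 if c=="top" else .087))
E
```

```text
Traceback (most recent call last):
  File "fit.py", line 21, in fit
    r=minimize(f,p0 if best is None else best.x,method="Nelder-Mead",options=dict(initial_simplex=[np.array(p0 if best is None else best.x)+d for d in([0,0,0],[.006,0,0],[0,.006,0],[0,0,.08])],xatol=1e-5,fatol=.01))
  File "fit.py", line 17, in f
    r=render(c,parts,p,g.shape); return np.abs(r-g)[M].sum()
  File "fit.py", line 10, in render
    q=np.array([pix(c,v) for v in b@Rz.T+[x,y,0]])
                ~~~^^^^^
  File "h.py", line 14, in pix
    i=cams.camera_info(c); q=rot(i).T@(np.array(P)-i["position"])
ValueError: time passes only in moves, steps and waits
```

```bash
python3 - <<'E'
s=open("h.py").read()
s=s.replace("def ray(","_C={}\ndef info(c):\n    if c not in _C: _C[c]=cams.camera_info(c)\n    return _C[c]\ndef ray(",1)
a,b=s.split("def ray(",1); b=b.replace("cams.camera_info(c)","info(c)"); open("h.py","w").write(a+"def ray("+b)
E
cat > run1.py <<'E'
from fit import *
np.set_printoptions(precision=4,suppress=True)
for c in("top","scene"):
    P=cv2.imread(f"{c}_raw.png"); g=fg(P)
    r=fit(c,g,MAG,[.57,.022,0.]); print(c,"mag",*r)
    for p in([.626,.309,2.79],[.587,.166,1.12],[.487,.189,2.98],[.471,.328,.82]): 
        x,f,n=fit(c,g,CART,p); print(c,"cart",x,f,n)
    h=cv2.cvtColor(P,cv2.COLOR_BGR2HSV); m=(h[...,0]>12)&(h[...,0]<30)&(h[...,1]>130)&(h[...,2]>80)
    b=(150,200,270,240) if c=="scene" else (225,170,245,200)
    m[:b[1]]=0;m[b[3]:]=0;m[:,:b[0]]=0;m[:,b[2]:]=0
    v,u=np.nonzero(m); print("knob px",u.mean(),v.mean(),len(u), at_z(c,(u.mean(),v.mean()),.0925 if c=="top" else .087))
E
python3 run1.py
```

```text
top mag [ 0.571   0.0288 -0.023 ] 389.5690196078432 1845.0588235294117
top cart [0.6284 0.3098 2.7792] 140.36313725490197 149.3764705882353
top cart [0.5873 0.1659 1.1427] 145.26078431372548 141.21960784313725
top cart [0.4862 0.1899 2.9675] 133.29333333333335 144.8313725490196
top cart [0.4709 0.3299 0.8312] 144.721568627451 139.4823529411765
knob px 233.57142857142858 183.42857142857142 21 [0.5981 0.0277 0.0925]
scene mag [ 0.5664  0.0268 -0.0235] 1218.7854901960784 3687.5647058823533
scene cart [0.6247 0.307  2.7686] 289.28627450980395 343.39215686274514
scene cart [0.5856 0.1637 1.1447] 294.60823529411766 264.0509803921568
scene cart [0.4842 0.1867 2.9851] 256.3035294117647 261.18823529411765
scene cart [0.4691 0.3272 0.7978] 250.0643137254902 287.6588235294118
knob px 208.84027777777777 209.85416666666666 144 [ 0.6748 -0.0576  0.087 ]
```

```bash
sed -i 's/b=(150,200,270,240)/b=(238,205,262,228)/; s/g=fg(P)/g=fg(P,50,110); print(np.median(P.max(2)))/; s/\[\.57,\.022,0\.\]/[.57,.027,-.023]/' run1.py; python3 run1.py
```

```text
37.0
top mag [ 0.5701  0.0279 -0.0226] 86.22058823529413 1843.223529411765
top cart [0.6289 0.3095 2.7502] 38.7421568627451 149.3764705882353
top cart [0.5885 0.1669 1.0961] 36.06960784313725 141.21960784313725
top cart [0.4879 0.19   2.9558] 34.73725490196078 144.8313725490196
top cart [0.4715 0.3298 0.8411] 30.749019607843135 139.4823529411765
knob px 233.57142857142858 183.42857142857142 21 [0.5981 0.0277 0.0925]
40.0
scene mag [ 0.5656  0.0251 -0.0137] 447.7352941176471 3717.75294117647
scene cart [0.6239 0.3069 2.8219] 98.16764705882352 343.39215686274514
scene cart [0.5832 0.1628 1.0864] 75.23235294117646 264.0509803921568
scene cart [0.4833 0.1867 3.0485] 79.95686274509804 261.18823529411765
scene cart [0.467  0.3269 0.7685] 85.58039215686274 287.6588235294118
knob px 249.6987951807229 214.51807228915663 83 [0.6026 0.0283 0.087 ]
```

```bash
python3 - <<'E'
from h import *
T=cv2.imread("top_raw.png");S=cv2.imread("scene_raw.png")
a=cv2.resize(S[135:205,170:230],(480,560),interpolation=cv2.INTER_CUBIC)
b=cv2.resize(T[165:215,285:325],(320,400),interpolation=cv2.INTER_CUBIC)
a=np.clip(a.astype(float)*1.6,0,255).astype(np.uint8);b=np.clip(b.astype(float)*1.6,0,255).astype(np.uint8)
cv2.imwrite("pics/peg.png",np.hstack([a,cv2.copyMakeBorder(b,0,160,0,0,cv2.BORDER_CONSTANT)]))
C=cloud("scene",np.load("scene0.npy")); CT=cloud("top",np.load("top0.npy"))
for n,c in(("s",C[135:205,170:230]),("t",CT[165:215,285:325])):
    m=(c[...,2]>.1)&(c[...,2]<.14)&(abs(c[...,1]+.24)<.08)&(abs(c[...,0]-.55)<.08)
    print(n,m.sum());print(np.round(c[m],3)[::max(1,m.sum()//25)])
E
```

```text
s 108
[[ 0.524 -0.241  0.13 ]
 [ 0.526 -0.239  0.129]
 [ 0.533 -0.236  0.129]
 [ 0.535 -0.237  0.126]
 [ 0.544 -0.235  0.128]
 [ 0.55  -0.238  0.125]
 [ 0.555 -0.237  0.125]
 [ 0.559 -0.236  0.123]
 [ 0.577 -0.237  0.127]
 [ 0.56  -0.23   0.123]
 [ 0.577 -0.238  0.123]
 [ 0.566 -0.233  0.121]
 [ 0.584 -0.233  0.126]
 [ 0.574 -0.225  0.126]
 [ 0.589 -0.23   0.126]
 [ 0.578 -0.221  0.126]
 [ 0.591 -0.228  0.125]
 [ 0.581 -0.221  0.124]
 [ 0.591 -0.234  0.118]
 [ 0.586 -0.219  0.124]
 [ 0.59  -0.237  0.111]
 [ 0.585 -0.221  0.118]
 [ 0.591 -0.235  0.109]
 [ 0.586 -0.22   0.116]
 [ 0.589 -0.233  0.106]
 [ 0.582 -0.222  0.109]
 [ 0.581 -0.224  0.103]]
t 79
[[ 0.592 -0.237  0.131]
 [ 0.589 -0.227  0.13 ]
 [ 0.588 -0.237  0.133]
 [ 0.586 -0.227  0.128]
 [ 0.587 -0.238  0.124]
 [ 0.581 -0.227  0.133]
 [ 0.581 -0.236  0.134]
 [ 0.58  -0.224  0.125]
 [ 0.578 -0.233  0.129]
 [ 0.576 -0.224  0.126]
 [ 0.575 -0.233  0.129]
 [ 0.573 -0.224  0.124]
 [ 0.574 -0.235  0.119]
 [ 0.569 -0.23   0.126]
 [ 0.564 -0.232  0.131]
 [ 0.562 -0.236  0.127]
 [ 0.558 -0.239  0.126]
 [ 0.555 -0.24   0.123]
 [ 0.549 -0.236  0.124]
 [ 0.545 -0.239  0.125]
 [ 0.541 -0.238  0.125]
 [ 0.537 -0.241  0.13 ]
 [ 0.531 -0.238  0.125]
 [ 0.527 -0.237  0.127]
 [ 0.525 -0.241  0.121]
 [ 0.519 -0.243  0.133]
 [ 0.517 -0.243  0.129]]
```

View pics/peg.png

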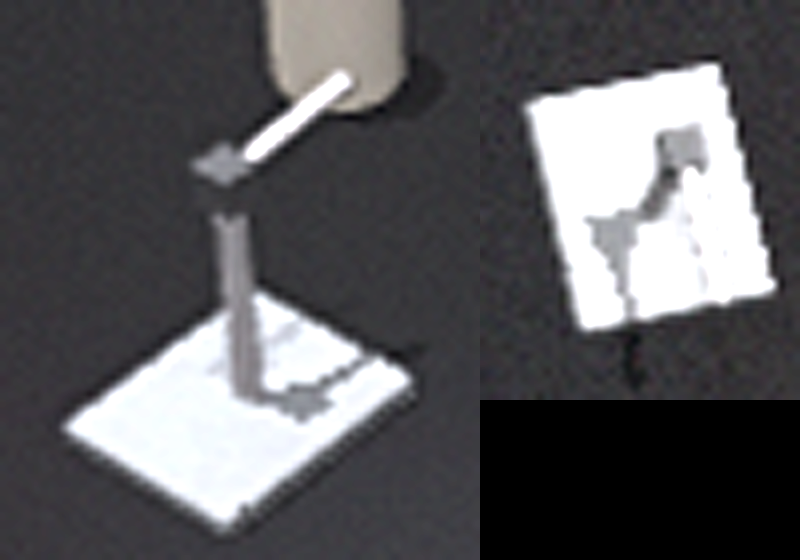

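{"fn": "carry_out", "kwargs": {
  "motion": [
    [[100, 0, 0, 0, 0.18], [100, 0, 0, 0, 0.36], [100, 0, 0, 0, 0.54], [100, 0, 0, 0, 0.72], [100, 0, 0, 0, 0.9], [100, 0, 0, 0, 1.08], [100, 0, 0, 0, 1.26], [100, 0, 0, 0, 1.44], [100, 0, 0, 0, 1.62], [100, 0, 0, 0, 1.8]]
  ]
}}

```text
t: 2.15
ee_pos: [0.2207, 0.6114, 0.2313]
tcp_rot: [-2.765, -1.491, 0.0]
ft_force: [-0.6, 0.7, -0.9]
opening: 0.0853
```

```bash
python3 - <<'E'
from h import *
np.set_printoptions(precision=4,suppress=True)
print(at_z("scene",(213.7,144.3),.127),at_z("scene",(201,155),.1206))
T=cv2.imread("top_raw.png");S=cv2.imread("scene_raw.png")
from fit import *
FP=[box(-.055,.055,-.045,.045,0,.012)]
for c in("top","scene"):
    P=cv2.imread(f"{c}_raw.png"); g=fg(P,50,110)
    for sz in((.055,.045),(.045,.055)):
        r=fit(c,g,[box(-sz[0],sz[0],-sz[1],sz[1],0,.012)],[.57,-.22,.22]); print(c,sz,*r)
    D=np.load(f"{c}0.npy");C=cloud(c,D)
    m=(C[...,2]>.117)&(C[...,2]<.137)&(abs(C[...,1]+.24)<.03)&(C[...,0]>.5)&(C[...,0]<.566)
    p=C[m]; k=np.polyfit(p[:,0],p[:,1],1); print(c,len(p),k,np.polyval(k,[.51,.575]))
    m=(C[...,2]>.122)&(C[...,2]<.13)&(abs(C[...,1]+.23)<.02)&(C[...,0]>.574)&(C[...,0]<.6); print("upr",C[m].mean(0),C[m].min(0),C[m].max(0))
R0=R.from_rotvec([-2.765,-1.491,0]).as_matrix();print(R0)
print(monitor.observe()["q"])
E
```

```text
[ 0.5134 -0.242   0.127 ] [ 0.5708 -0.2308  0.1206]
top (0.055, 0.045) [ 0.5899 -0.2307  0.1745] 106.13235294117646 846.4745098039215
top (0.045, 0.055) [ 0.5878 -0.2288  0.3605] 272.50882352941176 848.2392156862745
top 37 [ 0.1724 -0.3319] [-0.244  -0.2328]
upr [ 0.5817 -0.2312  0.1276] [ 0.575  -0.2415  0.122 ] [ 0.5893 -0.2207  0.13  ]
scene (0.055, 0.045) [ 0.5869 -0.2386  0.1867] 181.74607843137255 844.1803921568628
scene (0.045, 0.055) [ 0.5879 -0.2385  0.3112] 282.11960784313726 842.9019607843138
scene 38 [ 0.1663 -0.326 ] [-0.2412 -0.2304]
upr [ 0.5832 -0.2287  0.125 ] [ 0.5743 -0.238   0.1222] [ 0.5915 -0.2193  0.1273]
[[ 0.5495  0.8355 -0.0001]
 [ 0.8355 -0.5495  0.0002]
 [ 0.0001 -0.0002 -1.    ]]
[-1.5181  0.6511  0.4713  1.4333 -0.3094  1.1308 -1.5791]
```

```bash
cat > go.py <<'E'
from h import *
import sys
def go(x,y,z,yaw):
    s=monitor.observe(); M=R.from_rotvec(s["tcp_rot"]).as_matrix()
    d=M.T@(np.array([x,y,z])-s["ee_pos"]); cur=np.arctan2(M[1,0],M[0,0])
    t=-(yaw-cur); t=(t+np.pi/2)%np.pi-np.pi/2
    print("shift",np.round(d,4),"turn",round(t,4),"q7",round(s["q"][6],3),"tilt",np.round(M[2],4),"yaw",round(cur,4),"pos",np.round(s["ee_pos"],4),"F",np.round(s["ft_force"],1),"op",round(s["opening"],4),"t",s["t"])
if __name__=="__main__": go(*map(float,sys.argv[1:5]))
E
python3 go.py .562 .0277 .17 -.0226
```

```text
shift [-0.3003  0.6059  0.0611] turn 1.0119 q7 -1.579 tilt [ 0.e+00 -3.e-04 -1.e+00] yaw 0.9893 pos [0.2207 0.6114 0.2313] F [-0.6  0.7 -0.9] op 0.0853 t 2.15
```

{"fn": "carry_out", "kwargs": {
  "motion": [
    [[100, -0.3, 0.606, 0.06, 1.012], [100, -0.3, 0.606, 0.06, 1.012], [100, -0.3, 0.606, 0.06, 1.012], [100, -0.3, 0.606, 0.06, 1.012], [100, -0.3, 0.606, 0.06, 1.012], [100, -0.3, 0.606, 0.06, 1.012], [100, -0.3, 0.606, 0.06, 1.012], [100, -0.3, 0.606, 0.06, 1.012], [100, -0.3, 0.606, 0.06, 1.012], [100, -0.3, 0.606, 0.06, 1.012]]
  ]
}}

```text
t: 3.4
ee_pos: [0.5395, 0.0746, 0.1761]
tcp_rot: [-3.141, 0.025, -0.001]
ft_force: [0.6, 1.0, 0.3]
opening: 0.0853
```

```bash
python3 go.py .562 .0277 .17 -.0226
```

```text
shift [0.0232 0.0465 0.0061] turn 0.0065 q7 -1.292 tilt [ 7.e-04 -9.e-04 -1.e+00] yaw -0.0161 pos [0.5395 0.0746 0.1761] F [0.6 1.  0.3] op 0.0853 t 3.4
```

{"fn": "carry_out", "kwargs": {
  "motion": [
    [[100, 0.01, 0.02, 0.003, 0], [100, 0.02, 0.04, 0.006, 0], [100, 0.02, 0.04, 0.006, 0], [100, 0.02, 0.04, 0.006, 0], [100, 0.02, 0.04, 0.006, 0], [100, 0.02, 0.04, 0.006, 0], [100, 0.02, 0.04, 0.006, 0], [100, 0.02, 0.04, 0.006, 0], [100, 0.02, 0.04, 0.006, 0], [100, 0.02, 0.04, 0.006, 0]]
  ]
}}

```text
t: 4.65
ee_pos: [0.5577, 0.0354, 0.17]
tcp_rot: [3.141, -0.027, -0.0]
ft_force: [-0.4, -0.9, 1.2]
opening: 0.0855
```

```bash
python3 go.py .562 .0277 .062 -.0226; python3 - <<'E'
from h import *
P,D=cams.capture("scene"); cv2.imwrite("pics/s1.png",cv2.resize(P[110:270,160:340],(720,600),interpolation=cv2.INTER_CUBIC))
for p in([.562,.0277,.1],[.562,.0277,.2]): print(pix("scene",p))
E
```

```text
shift [0.0045 0.0076 0.108 ] turn 0.0053 q7 -1.221 tilt [-1.e-04  0.e+00 -1.e+00] yaw -0.0173 pos [0.5577 0.0354 0.17  ] F [-0.4 -0.9  1.2] op 0.0855 t 4.65
[260.77784198 203.99261229]
[261.8911591  176.13029711]
```

View pics/s1.png

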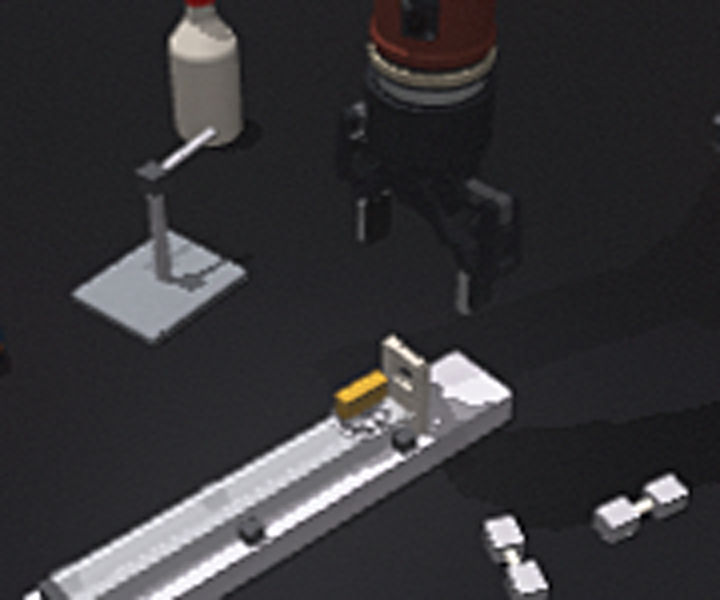

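The crop shows the cover top at raw pixel (261,204.7), against a predicted (260.8,204.0), and the jaws straddle it. I'll descend and grip.

{"fn": "carry_out", "kwargs": {
  "motion": [
    [[100, 0.0045, 0.0075, 0.02, 0.005], [100, 0.0045, 0.0075, 0.05, 0.005], [100, 0.0045, 0.0075, 0.08, 0.005], [100, 0.0045, 0.0075, 0.1, 0.005], [100, 0.0045, 0.0075, 0.108, 0.005], [100, 0.0045, 0.0075, 0.108, 0.005], [40, 0.0045, 0.0075, 0.108, 0.005], [40, 0.0045, 0.0075, 0.108, 0.005], [40, 0.0045, 0.0075, 0.108, 0.005], [40, 0.0045, 0.0075, 0.108, 0.005]]
  ],
  "grip_force": 25
}}

```text
t: 5.95
ee_pos: [0.5625, 0.0279, 0.0627]
tcp_rot: [-3.141, 0.035, -0.002]
ft_force: [0.2, -0.5, 3.1]
opening: 0.0396
```

{"fn": "carry_out", "kwargs": {
  "motion": [
    [[30, 0, 0, 0, 0], [30, 0, 0, 0, 0], [30, 0, 0, 0, 0], [30, 0, 0, 0, 0], [30, 0, 0, 0, 0], [30, 0, 0, 0, 0], [30, 0, 0, -0.005, 0], [30, 0, 0, -0.01, 0], [30, 0, 0, -0.015, 0], [30, 0, 0, -0.015, 0]]
  ]
}}

```text
t: 7.2
ee_pos: [0.5623, 0.0278, 0.0774]
tcp_rot: [3.141, -0.035, 0.001]
ft_force: [-0.3, 0.3, -1.0]
opening: 0.0393
```

```bash
python3 go.py .562 .0277 .062 -.0226; python3 - <<'E'
from h import *
P,D=cams.capture("scene"); cv2.imwrite("pics/s2.png",cv2.resize(P[150:250,200:320],(600,500),interpolation=cv2.INTER_CUBIC))
E
```

```text
shift [-0.0003  0.0001  0.0154] turn 0.0005 q7 -1.12 tilt [ 7.e-04  1.e-04 -1.e+00] yaw -0.0221 pos [0.5623 0.0278 0.0774] F [-0.3  0.3 -1. ] op 0.0393 t 7.2
```

View pics/s2.png

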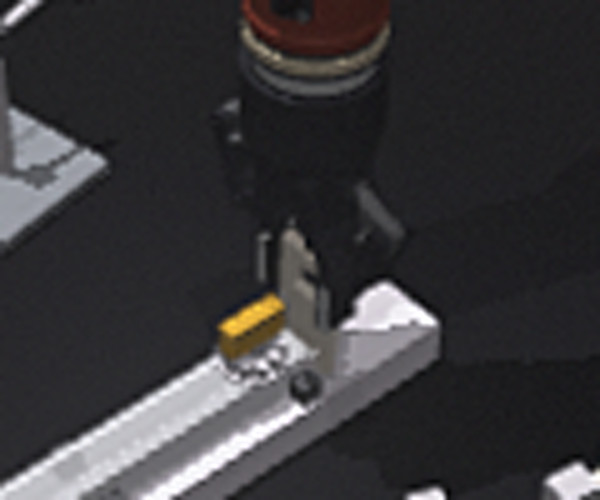

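The cover is held (opening 39.3 mm) and out of the slot. Next I'll lift it and carry it to a standoff in front of the peg.

{"fn": "carry_out", "kwargs": {
  "motion": [
    [[30, 0, 0, -0.04, 0], [30, 0, 0, -0.08, 0], [30, 0, 0, -0.113, 0], [30, -0.02, 0.05, -0.113, -0.06], [30, -0.05, 0.1, -0.113, -0.12], [30, -0.07, 0.15, -0.113, -0.197], [30, -0.083, 0.2, -0.113, -0.197], [30, -0.083, 0.24, -0.113, -0.197], [30, -0.083, 0.275, -0.113, -0.197], [30, -0.083, 0.275, -0.113, -0.197]]
  ]
}}

```text
t: 8.5
ee_pos: [0.4717, -0.249, 0.1903]
tcp_rot: [3.128, 0.264, -0.001]
ft_force: [-1.0, 1.3, 0.2]
opening: 0.0398
```

{"fn": "carry_out", "kwargs": {
  "motion": [
    [[30, 0, 0, 0, 0], [30, 0, 0, 0, 0], [30, 0, 0, 0, 0], [30, 0, 0, 0.03, 0], [30, 0, 0, 0.06, 0], [30, 0, 0, 0.075, 0], [30, 0, 0, 0.083, 0], [30, 0, 0, 0.083, 0], [30, 0, 0, 0.083, 0], [30, 0, 0, 0.083, 0]]
  ]
}}

```text
t: 9.75
ee_pos: [0.4734, -0.2456, 0.1078]
tcp_rot: [3.129, 0.274, 0.002]
ft_force: [0.7, -0.0, -0.6]
opening: 0.0394
```

```bash
python3 go.py .473 -.2495 .1072 .175; python3 - <<'E'
from h import *
P,D=cams.capture("scene"); cv2.imwrite("pics/s3.png",cv2.resize(P[80:200,150:270],(600,600),interpolation=cv2.INTER_CUBIC))
print(at_z("scene",(211,144),0))
E
```

```text
shift [-0.0011  0.0038  0.0006] turn -0.0001 q7 -0.467 tilt [ 0.0013  0.001  -1.    ] yaw 0.1749 pos [ 0.4734 -0.2456  0.1078] F [ 0.7 -0.  -0.6] op 0.0394 t 9.75
[ 0.41858132 -0.3924042   0.        ]
```

View pics/s3.png

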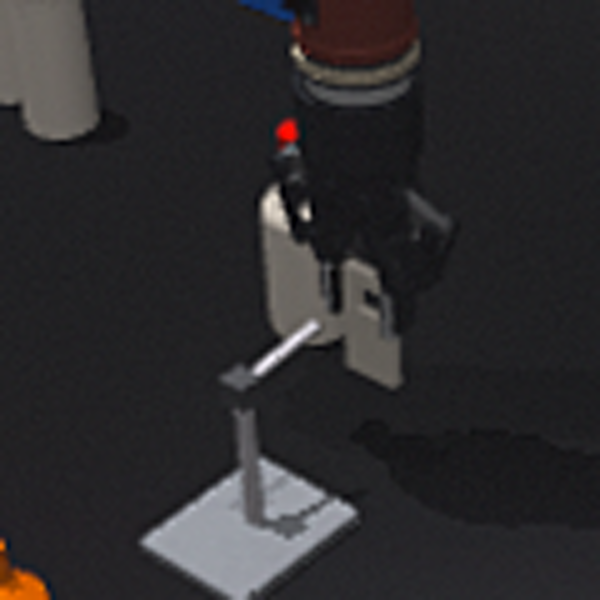

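```bash
python3 - <<'E'
from h import *
e=np.array([.4734,-.2456,.1251])
for p in(e,[.512,-.2425,.127],[.576,-.231,.1206],[.4733,-.2493,.131]):
    u=pix("scene",p); print(u,(u-[150,80])*5)
E
```

```text
[223.11413504 139.39184861] [365.57067521 296.95924307]
[213.97060399 144.04895313] [319.85301993 320.24476566]
[199.55289082 155.6654682 ] [247.76445409 378.327341  ]
[222.33518125 137.32029278] [361.67590624 286.60146388]
```

{"fn": "carry_out", "kwargs": {
  "motion": [
    [[30, 0, 0.0035, 0, 0], [30, 0, 0.0035, 0, 0], [30, 0, 0.0035, 0, 0], [30, 0.01, 0.0035, 0, 0], [30, 0.02, 0.0035, 0, 0], [30, 0.03, 0.0035, 0, 0], [30, 0.04, 0.0035, 0, 0], [30, 0.05, 0.0035, 0, 0], [30, 0.05, 0.0035, 0, 0], [30, 0.05, 0.0035, 0, 0]]
  ]
}}

```text
t: 11.05
ee_pos: [0.5224, -0.2402, 0.107]
tcp_rot: [3.13, 0.274, -0.001]
ft_force: [-0.6, 0.4, 0.0]
opening: 0.0391
```

```bash
python3 go.py .5514 -.2357 .1072 .175; python3 - <<'E'
from h import *
P,D=cams.capture("scene"); cv2.imwrite("pics/s4.png",cv2.resize(P[110:180,180:250],(600,600),interpolation=cv2.INTER_CUBIC))
E
```

```text
shift [ 0.0293  0.0006 -0.0002] turn -0.0006 q7 -0.534 tilt [-7.e-04 -0.e+00 -1.e+00] yaw 0.1744 pos [ 0.5224 -0.2402  0.107 ] F [-0.6  0.4  0. ] op 0.0391 t 11.05
```

View pics/s4.png

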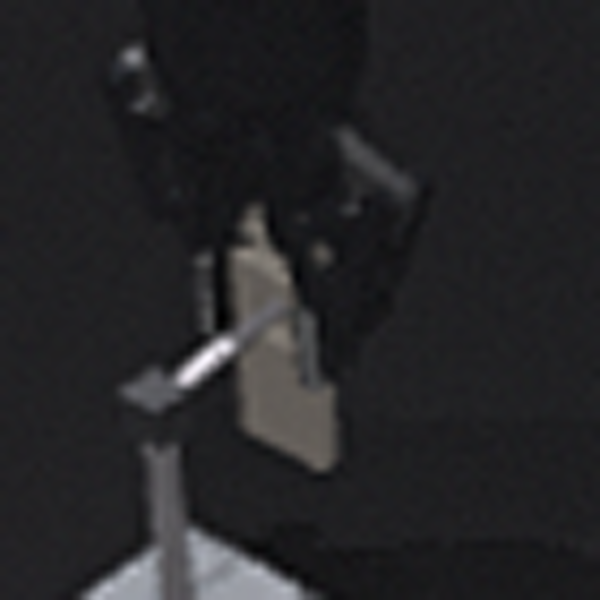

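The peg enters the eye at crop (285,310) and the wrist force is about zero. I'll slide the cover on and lower it.

{"fn": "carry_out", "kwargs": {
  "motion": [
    [[30, 0.01, 0.0005, 0, 0], [30, 0.02, 0.0005, 0, 0], [30, 0.03, 0.0005, 0, 0], [30, 0.03, 0.0005, 0, 0], [30, 0.03, 0.0005, 0.003, 0], [30, 0.03, 0.0005, 0.006, 0], [30, 0.03, 0.0005, 0.007, 0], [30, 0.03, 0.0005, 0.008, 0], [30, 0.03, 0.0005, 0.008, 0], [30, 0.03, 0.0005, 0.008, 0]]
  ]
}}

```text
t: 12.35
ee_pos: [0.552, -0.2355, 0.1001]
tcp_rot: [-3.129, -0.273, 0.0]
ft_force: [-2.6, 0.6, 5.0]
opening: 0.0396
```

```bash
python3 go.py .5514 -.2357 .0994 .175
```

```text
shift [-0.0006  0.0001  0.0007] turn -0.0007 q7 -0.569 tilt [-1.e-04 -4.e-04 -1.e+00] yaw 0.1743 pos [ 0.552  -0.2355  0.1001] F [-2.6  0.6  5. ] op 0.0396 t 12.35
```

Contact shows 5 N upward at the expected height, so the cover is resting on the peg. I'll release it.

{"fn": "carry_out", "kwargs": {
  "motion": [
    [[45, 0, 0, 0, 0], [60, 0, 0, 0, 0], [80, 0, 0, 0, 0], [80, 0, 0, 0, 0], [80, 0, 0, 0, 0], [80, 0, 0, -0.03, 0], [80, 0, 0, -0.06, 0], [80, 0, 0, -0.1, 0], [80, 0, 0, -0.1, 0], [80, 0, 0, -0.1, 0]]
  ]
}}

```text
t: 13.6
ee_pos: [0.5521, -0.2348, 0.1986]
tcp_rot: [-3.129, -0.274, 0.001]
ft_force: [0.3, 0.6, -1.4]
opening: 0.0682
```

```bash
python3 go.py .6015 .0270 .17 -.0226; python3 - <<'E'
from h import *
P,D=cams.capture("scene"); cv2.imwrite("pics/s5.png",cv2.resize(P[120:260,160:320],(640,560),interpolation=cv2.INTER_CUBIC)); cv2.imwrite("scene_raw.png",P)
P,D=cams.capture("top"); cv2.imwrite("top_raw.png",P)
E
```

```text
shift [ 0.0942 -0.2492  0.0287] turn 0.1976 q7 -0.643 tilt [-7.e-04 -9.e-04 -1.e+00] yaw 0.175 pos [ 0.5521 -0.2348  0.1986] F [ 0.3  0.6 -1.4] op 0.0682 t 13.6
```

View pics/s5.png

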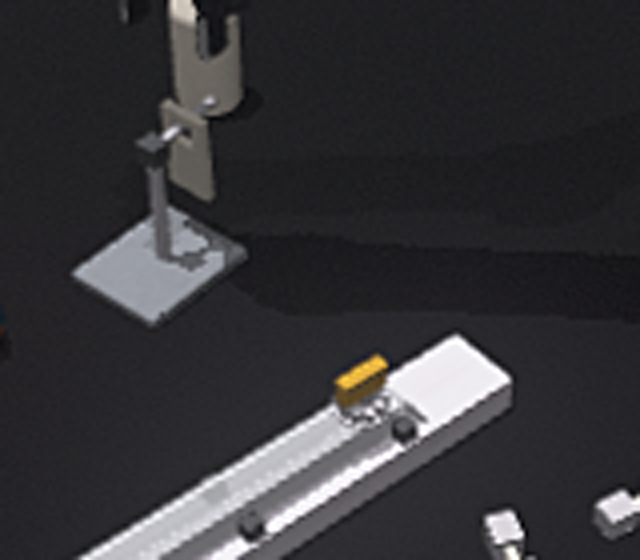

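The cover hangs on the peg, seen at crop (188,150). Next is the knob at crop (362,382).

{"fn": "carry_out", "kwargs": {
  "motion": [
    [[60, 0.094, -0.249, 0, 0.198], [60, 0.094, -0.249, 0, 0.198], [60, 0.094, -0.249, 0, 0.198], [60, 0.094, -0.249, 0, 0.198], [60, 0.094, -0.249, 0, 0.198], [60, 0.094, -0.249, 0.028, 0.198], [60, 0.094, -0.249, 0.028, 0.198], [60, 0.094, -0.249, 0.028, 0.198], [60, 0.094, -0.249, 0.028, 0.198], [60, 0.094, -0.249, 0.028, 0.198]]
  ]
}}

```text
t: 14.95
ee_pos: [0.6021, 0.0258, 0.1718]
tcp_rot: [-3.141, 0.037, -0.002]
ft_force: [-0.0, -0.0, -0.1]
opening: 0.0514
```

```bash
python3 - <<'E'
from fit import *
np.set_printoptions(precision=4,suppress=True)
M=[MAG[0],MAG[1],MAG[3]]
for c in("top","scene"):
    P=cv2.imread(f"{c}_raw.png")
    for lo,hi in((50,110),(45,60)):
        print(c,*fit(c,fg(P,lo,hi),M,[.57,.027,-.023]))
    h=cv2.cvtColor(P,cv2.COLOR_BGR2HSV); m=(h[...,0]>12)&(h[...,0]<30)&(h[...,1]>130)&(h[...,2]>60)
    b=(238,205,262,228) if c=="scene" else (225,170,245,200)
    m[:b[1]]=0;m[b[3]:]=0;m[:,:b[0]]=0;m[:,b[2]:]=0
    v,u=np.nonzero(m); print("knob px",u.mean(),v.mean(),len(u), at_z(c,(u.mean(),v.mean()),.0925 if c=="top" else .086))
E
python3 go.py .6015 .0270 .075 -.0226
```

```text
top [ 0.5607  0.0281 -0.0227] 259.7833333333333 1843.223529411765
top [ 0.5463  0.0291 -0.0248] 240.98039215686276 1843.223529411765
knob px 233.57142857142858 183.42857142857142 21 [0.5981 0.0277 0.0925]
scene [ 0.5655  0.0259 -0.0183] 431.40980392156865 3620.3098039215683
scene [ 0.5664  0.0267 -0.0224] 423.5333333333333 3620.3098039215683
knob px 249.7058823529412 214.3764705882353 85 [0.6016 0.0272 0.086 ]
shift [-0.0007 -0.0012  0.0968] turn -0.0012 q7 -1.215 tilt [ 1.3e-03 -1.0e-04 -1.0e+00] yaw -0.0238 pos [0.6021 0.0258 0.1718] F [-0.  -0.  -0.1] op 0.0514 t 14.95
```

{"fn": "carry_out", "kwargs": {
  "motion": [
    [[60, -0.001, -0.001, 0.04, 0], [60, -0.001, -0.001, 0.075, 0], [60, -0.001, -0.001, 0.095, 0], [60, -0.001, -0.001, 0.096, 0], [0, -0.001, -0.001, 0.096, 0], [0, -0.001, -0.001, 0.096, 0], [0, -0.001, -0.001, 0.096, 0], [0, -0.001, -0.001, 0.096, 0], [0, -0.001, -0.001, 0.096, 0], [0, -0.001, -0.001, 0.096, 0]]
  ],
  "grip_force": 70
}}

```text
t: 16.2
ee_pos: [0.6017, 0.0265, 0.0766]
tcp_rot: [3.141, -0.037, 0.004]
ft_force: [-0.8, -1.5, 7.5]
opening: 0.0102
```

```bash
python3 go.py .6015 .0270 .075 -.0226
```

```text
shift [-0.0002 -0.0005  0.0016] turn -0.001 q7 -1.135 tilt [ 2.6e-03  6.0e-04 -1.0e+00] yaw -0.0236 pos [0.6017 0.0265 0.0766] F [-0.8 -1.5  7.5] op 0.0102 t 16.2
```

{"fn": "carry_out", "kwargs": {
  "motion": [
    [[0, 0, 0, -0.003, 0], [0, 0, 0, -0.006, 0], [0, 0, 0, -0.009, 0], [0, 0, 0, -0.0115, 0], [0, 0, 0, -0.013, 0], [0, 0, 0, -0.013, 0], [0, 0, 0, -0.013, 0], [0, 0, 0, -0.013, 0], [0, 0, 0, -0.013, 0], [0, 0, 0, -0.013, 0]]
  ]
}}

```text
t: 17.45
ee_pos: [0.6013, 0.0266, 0.0873]
tcp_rot: [3.14, -0.037, 0.002]
ft_force: [5.0, -4.1, -10.8]
opening: 0.0102
```

```bash
python3 go.py .6015 .0270 .075 -.0226; python3 - <<'E'
from h import *
P,D=cams.capture("scene"); cv2.imwrite("pics/s6.png",cv2.resize(P[170:240,210:290],(560,490),interpolation=cv2.INTER_CUBIC))
E
```

```text
shift [ 0.0002 -0.0004  0.0123] turn -0.0009 q7 -1.147 tilt [ 0.0011  0.0018 -1.    ] yaw -0.0235 pos [0.6013 0.0266 0.0873] F [  5.   -4.1 -10.8] op 0.0102 t 17.45
```

Force is −10.8 N, so the spring is being lifted (about 11 mm). I'll raise it slightly more and twist anticlockwise, which is a negative turn about the tool's z.

{"fn": "carry_out", "kwargs": {
  "motion": [
    [[0, 0, 0, -0.0015, 0], [0, 0, 0, -0.0015, -0.17], [0, 0, 0, -0.0015, -0.34], [0, 0, 0, -0.0015, -0.51], [0, 0, 0, -0.0015, -0.68], [0, 0, 0, -0.0015, -0.85], [0, 0, 0, -0.0015, -1.02], [0, 0, 0, -0.0015, -1.15], [0, 0, 0, -0.0015, -1.2], [0, 0, 0, -0.0015, -1.2]]
  ]
}}

```text
t: 18.75
ee_pos: [0.6, 0.0285, 0.0884]
tcp_rot: [-2.611, -1.743, 0.002]
ft_force: [1.9, 0.3, -10.7]
opening: 0.0102
```

```bash
python3 go.py .6015 .0270 .075 -.0226;python3 -c "
from h import *
print(monitor.observe()['ft_torque'])"
```

```text
shift [-0.0008  0.002   0.0134] turn 1.1995 q7 -0.232 tilt [ 3.0e-04 -2.6e-03 -1.0e+00] yaw 1.1769 pos [0.6    0.0285 0.0884] F [  1.9   0.3 -10.7] op 0.0102 t 18.75
[ 0.22365312 -0.77458225 -0.05031514]
```

{"fn": "carry_out", "kwargs": {
  "motion": [
    [[0, 0, 0, 0, 0], [0, 0, 0, 0.002, 0], [0, 0, 0, 0.004, 0], [0, 0, 0, 0.005, 0], [0, 0, 0, 0.006, 0], [0, 0, 0, 0.006, 0], [0, 0, 0, 0.006, 0], [0, 0, 0, 0.006, 0], [0, 0, 0, 0.006, 0], [0, 0, 0, 0.006, 0]]
  ]
}}

```text
t: 20.0
ee_pos: [0.6001, 0.0283, 0.0842]
tcp_rot: [-2.611, -1.743, 0.0]
ft_force: [-1.8, 5.0, -0.0]
opening: 0.01
```

```bash
python3 go.py .6015 .0270 .075 -.0226
```

```text
shift [-0.0007  0.0018  0.0091] turn 1.2 q7 -0.228 tilt [ 9.0e-04 -1.7e-03 -1.0e+00] yaw 1.1774 pos [0.6001 0.0283 0.0842] F [-1.8  5.  -0. ] op 0.01 t 20.0
```

Lift reads +7.6 mm with zero vertical force, so the pin is in the rest notch. I'll release it.

{"fn": "carry_out", "kwargs": {
  "motion": [
    [[30, 0, 0, 0, 0], [60, 0, 0, 0, 0], [60, 0, 0, 0, 0], [60, 0, 0, -0.03, 0], [60, 0, 0, -0.06, 0], [60, 0, 0, -0.1, 0], [60, 0, 0, -0.12, 0], [60, 0, 0, -0.12, 0], [60, 0, 0, -0.12, 0], [60, 0, 0, -0.12, 0]]
  ]
}}

```text
t: 21.25
ee_pos: [0.5999, 0.0273, 0.2021]
tcp_rot: [-2.612, -1.743, 0.004]
ft_force: [0.2, -0.6, 0.1]
opening: 0.0511
```

```bash
cat > look.py <<'E'
from fit import *
from blobs import blobs
import sys
np.set_printoptions(precision=4,suppress=True)
def look():
    for c,b,a in(("top",(110,140,226,250),15),("scene",(265,225,400,330),40)):
        P,D=cams.capture(c); cv2.imwrite(f"{c}_raw.png",P); g=fg(P,45,80)
        for o in blobs(c,P,b,amin=a,vmin=80):
            if o[4]>.05 and o[4]<.09:
                x,f,n=fit(c,g,CART,[o[2][0],o[2][1],np.radians(o[3])]); print(c,np.round(o[0]),"xy",x[:2],"yaw",round(x[2]%np.pi,3),"blob",o[2],round(np.radians(o[3]),3),"res",round(f/n,2))
if __name__=="__main__": look()
E
python3 look.py; python3 go.py .587 .165 .15 1.11
python3 - <<'E'
import cv2
cv2.imwrite("pics/s7.png",cv2.resize(cv2.imread("scene_raw.png")[170:330,210:390],(720,640),interpolation=cv2.INTER_CUBIC))
E
```

```text
top [190. 146.] xy [0.7708 0.1898] yaw 1.124 blob [0.7633 0.1851] 1.209 res 1.29
top [156. 183.] xy [0.6282 0.3103] yaw 2.752 blob [0.6257 0.3087] 2.767 res 0.19
top [194. 192.] xy [0.5876 0.1635] yaw 1.216 blob [0.5896 0.1735] 1.132 res 1.37
top [151. 226.] xy [0.4722 0.3302] yaw 0.833 blob [0.4697 0.3274] 0.833 res 0.17
scene [270. 228.] xy [0.5645 0.0455] yaw 3.102 blob [0.5515 0.0598] 3.067 res 1.34
scene [320. 245.] xy [0.4836 0.1868] yaw 2.988 blob [0.4912 0.1916] 3.019 res 0.18
scene [289. 260.] xy [0.5842 0.1643] yaw 1.11 blob [0.5904 0.1706] 1.106 res 0.2
scene [365. 274.] xy [0.4674 0.3269] yaw 0.783 blob [0.4749 0.3311] 0.79 res 0.19
scene [319. 304.] xy [0.6246 0.3068] yaw 2.771 blob [0.6295 0.3104] 2.798 res 0.18
shift [ 0.1221 -0.065   0.0524] turn 0.0668 q7 -0.278 tilt [-0.0011 -0.0018 -1.    ] yaw 1.1768 pos [0.6002 0.0273 0.2024] F [-0.   0.4  0.1] op 0.0514 t 21.35
```

View pics/s7.png

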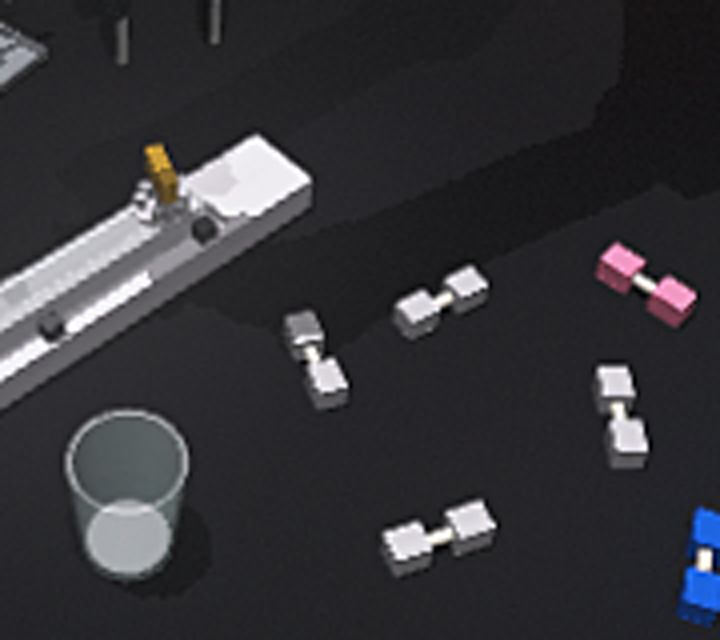

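The knob at crop (160,172) is raised and turned. The four plain steel cartridges are at crop (317,360), (442,300), (620,415) and (440,535), and the pink and blue look-alikes sit apart from them. I'll take the first one, at (317,360).

{"fn": "carry_out", "kwargs": {
  "motion": [
    [[60, 0.1, -0.067, 0.05, 0.067], [60, 0.1, -0.067, 0.08, 0.067], [60, 0.1, -0.067, 0.12, 0.067], [60, 0.1, -0.067, 0.16, 0.067], [60, 0.1, -0.067, 0.19, 0.067], [60, 0.1, -0.067, 0.197, 0.067], [60, 0.1, -0.067, 0.197, 0.067], [0, 0.1, -0.067, 0.197, 0.067], [0, 0.1, -0.067, 0.197, 0.067], [0, 0.1, -0.067, 0.197, 0.067]]
  ],
  "grip_force": 40
}}

```text
t: 22.6
ee_pos: [0.5783, 0.1456, 0.0082]
tcp_rot: [2.67, 1.655, 0.004]
ft_force: [-1.2, -0.2, 6.8]
opening: 0.019
```

```bash
python3 go.py .5 .0287 .1 -.0226
```

```text
shift [-0.1394 -0.0179 -0.0921] turn 1.1325 q7 -0.439 tilt [ 0.0019  0.0019 -1.    ] yaw 1.1099 pos [0.5783 0.1456 0.0082] F [-1.2 -0.2  6.8] op 0.019 t 22.6
```

{"fn": "carry_out", "kwargs": {
  "motion": [
    [[0, 0, 0, 0, 0], [0, 0, 0, -0.04, 0], [0, 0, 0, -0.092, 0], [0, -0.07, -0.01, -0.092, 0.17], [0, -0.14, -0.018, -0.092, 0.34], [0, -0.14, -0.018, -0.092, 0.51], [0, -0.14, -0.018, -0.092, 0.68], [0, -0.14, -0.018, -0.092, 0.85], [0, -0.14, -0.018, -0.092, 1.02], [0, -0.14, -0.018, -0.092, 1.132]]
  ]
}}

```text
t: 23.85
ee_pos: [0.4988, 0.0282, 0.0988]
tcp_rot: [-3.141, 0.041, -0.001]
ft_force: [-0.2, -0.0, -1.1]
opening: 0.0192
```

```bash
python3 go.py .498 .0289 .041 -.0226;  python3 - <<'E'
from h import *
P,D=cams.capture("scene"); cv2.imwrite("pics/s8.png",cv2.resize(P[170:250,240:340],(600,480),interpolation=cv2.INTER_CUBIC))
E
```

```text
shift [-0.0009 -0.0007  0.0578] turn -0.0034 q7 -1.102 tilt [ 4.e-04 -2.e-04 -1.e+00] yaw -0.026 pos [0.4988 0.0282 0.0988] F [-0.2 -0.  -1.1] op 0.0192 t 23.85
```

View pics/s8.png

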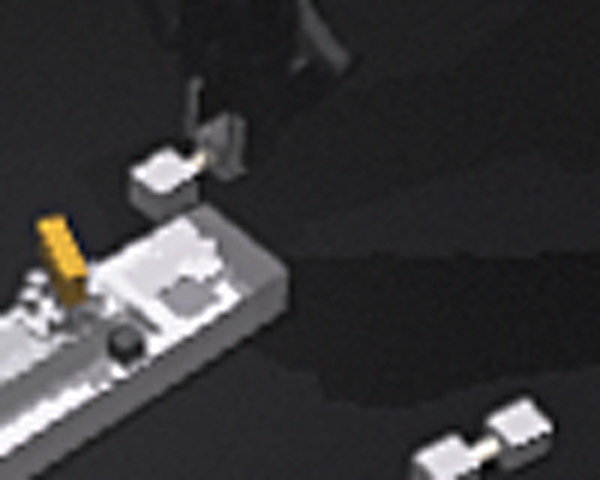

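The cartridge is held level above the ledge, with the front block at crop (165,180). I'll lower it and feed it in.

{"fn": "carry_out", "kwargs": {
  "motion": [
    [[0, -0.001, -0.0007, 0.03, -0.003], [0, -0.001, -0.0007, 0.057, -0.003], [0, -0.001, -0.0007, 0.057, -0.003], [0, -0.001, -0.0007, 0.057, -0.003], [0, 0.01, -0.0007, 0.057, -0.003], [0, 0.02, -0.0007, 0.057, -0.003], [0, 0.03, -0.0007, 0.057, -0.003], [0, 0.04, -0.0007, 0.057, -0.003], [0, 0.05, -0.0007, 0.057, -0.003], [0, 0.05, -0.0007, 0.057, -0.003]]
  ]
}}

```text
t: 25.15
ee_pos: [0.55, 0.0275, 0.0413]
tcp_rot: [3.141, -0.03, 0.002]
ft_force: [1.0, -0.3, -2.4]
opening: 0.0189
```

```bash
python3 go.py .554 .0276 .041 -.0226
```

```text
shift [ 0.004  -0.0001  0.0003] turn 0.0037 q7 -1.062 tilt [ 1.3e-03  6.0e-04 -1.0e+00] yaw -0.0189 pos [0.55   0.0275 0.0413] F [ 1.  -0.3 -2.4] op 0.0189 t 25.15
```

{"fn": "carry_out", "kwargs": {
  "motion": [
    [[32, 0, 0, 0, 0], [32, 0, 0, 0, 0], [32, -0.02, 0, 0, 0], [32, -0.04, 0, 0, 0], [0, -0.042, 0, 0.005, 0], [0, -0.042, 0, 0.005, 0], [0, -0.042, 0, 0.005, 0], [0, -0.03, 0, 0.005, 0], [0, -0.02, 0, 0.005, 0], [0, -0.01, 0, 0.005, 0]]
  ]
}}

```text
t: 26.4
ee_pos: [0.5398, 0.0278, 0.0365]
tcp_rot: [3.141, -0.03, 0.0]
ft_force: [-1.2, 1.3, 0.4]
opening: -0.0002
```

```bash
python3 go.py .558 .0275 .036 -.0226;  python3 - <<'E'
from h import *
P,D=cams.capture("scene"); cv2.imwrite("pics/s9.png",cv2.resize(P[170:250,220:320],(600,480),interpolation=cv2.INTER_CUBIC))
E
```

```text
shift [ 0.0182 -0.0001  0.0005] turn 0.0036 q7 -1.048 tilt [ 0.e+00  1.e-04 -1.e+00] yaw -0.019 pos [0.5398 0.0278 0.0365] F [-1.2  1.3  0.4] op -0.0002 t 26.4
```

View pics/s9.png

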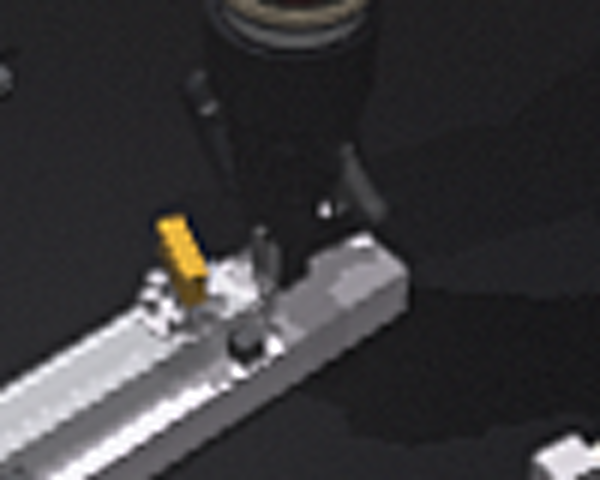

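{"fn": "carry_out", "kwargs": {
  "motion": [
    [[0, 0.008, 0, 0, -0.003], [0, 0.015, 0, 0, -0.003], [0, 0.018, 0, 0, -0.003], [0, 0.018, 0, 0, -0.003], [0, 0.0, 0, 0, -0.003], [60, -0.02, 0, -0.05, -0.003], [60, -0.02, 0, -0.1, -0.003], [60, -0.02, 0, -0.1, -0.003], [60, -0.02, 0, -0.1, -0.003], [60, -0.02, 0, -0.1, -0.003]]
  ]
}}

```text
t: 27.7
ee_pos: [0.5179, 0.0284, 0.1353]
tcp_rot: [3.141, -0.025, -0.005]
ft_force: [0.4, -0.1, -0.3]
opening: 0.0512
```

```bash
python3 look.py; python3 go.py .5072 .1851 .008 -.155
```

```text
top [190. 146.] xy [0.7754 0.1903] yaw 1.185 blob [0.7631 0.1855] 1.183 res 1.35
top [156. 183.] xy [0.6287 0.3106] yaw 2.761 blob [0.6257 0.3089] 2.769 res 0.2
top [151. 226.] xy [0.472  0.3303] yaw 0.846 blob [0.4699 0.3277] 0.83 res 0.19
top [173. 241.] xy [0.4137 0.2375] yaw 1.648 blob [0.4131 0.2486] 1.532 res 2.95
scene [270. 228.] xy [0.5645 0.0452] yaw 3.114 blob [0.5515 0.0598] 3.067 res 1.38
scene [320. 245.] xy [0.4838 0.1867] yaw 2.992 blob [0.4912 0.1916] 3.019 res 0.18
scene [365. 274.] xy [0.4669 0.3268] yaw 0.785 blob [0.4749 0.3311] 0.79 res 0.19
scene [319. 304.] xy [0.6246 0.3072] yaw 2.771 blob [0.6291 0.3104] 2.797 res 0.18
shift [-0.0132 -0.1568  0.1274] turn 0.1387 q7 -1.148 tilt [-2.5e-03  4.0e-04 -1.0e+00] yaw -0.0163 pos [0.5182 0.0282 0.1354] F [ 0.3 -0.3  0.5] op 0.0512 t 27.8
```

{"fn": "carry_out", "kwargs": {
  "motion": [
    [[60, -0.057, -0.163, 0, 0.144], [60, -0.057, -0.163, 0, 0.144], [60, -0.057, -0.163, 0.02, 0.144], [60, -0.057, -0.163, 0.06, 0.144], [60, -0.057, -0.163, 0.1, 0.144], [60, -0.057, -0.163, 0.128, 0.144], [60, -0.057, -0.163, 0.128, 0.144], [0, -0.057, -0.163, 0.128, 0.144], [0, -0.057, -0.163, 0.128, 0.144], [0, -0.057, -0.163, 0.128, 0.144]]
  ]
}}

```text
t: 29.05
ee_pos: [0.4654, 0.1922, 0.0098]
tcp_rot: [-3.131, 0.251, -0.004]
ft_force: [0.1, -0.8, 4.7]
opening: 0.0185
```

{"fn": "carry_out", "kwargs": {
  "motion": [
    [[0, 0, 0, 0, 0], [0, 0, 0, -0.04, 0], [0, 0, 0, -0.09, 0], [0, 0, 0, -0.09, 0], [0, 0, 0, -0.09, 0], [0, 0, 0, -0.09, 0], [0, 0, 0, -0.09, 0], [0, 0, 0, -0.09, 0], [0, 0, 0, -0.09, 0], [0, 0, 0, -0.09, 0]]
  ]
}}

```text
t: 30.3
ee_pos: [0.4645, 0.192, 0.0985]
tcp_rot: [3.131, -0.251, -0.0]
ft_force: [0.2, 0.4, -1.0]
opening: 0.0191
```

```bash
python3 go.py .498 .0289 .1 -.0226; python3 look.py | grep -v "res [1-9]"
```

```text
shift [ 0.0591  0.1557 -0.0015] turn -0.1377 q7 -1.506 tilt [-2.e-04  2.e-04 -1.e+00] yaw -0.1603 pos [0.4645 0.192  0.0985] F [ 0.2  0.4 -1. ] op 0.0191 t 30.3
top [156. 183.] xy [0.6258 0.3097] yaw 2.83 blob [0.6263 0.3088] 2.753 res 0.98
scene [365. 274.] xy [0.4673 0.3269] yaw 0.771 blob [0.4749 0.3311] 0.79 res 0.19
scene [319. 304.] xy [0.6247 0.3068] yaw 2.771 blob [0.6294 0.3105] 2.802 res 0.18
```

{"fn": "carry_out", "kwargs": {
  "motion": [
    [[0, 0.059, 0.156, 0, -0.137], [0, 0.059, 0.156, 0, -0.137], [0, 0.059, 0.156, 0, -0.137], [0, 0.059, 0.156, 0, -0.137], [0, 0.059, 0.156, 0, -0.137], [0, 0.059, 0.156, 0, -0.137], [0, 0.059, 0.156, 0, -0.137], [0, 0.059, 0.156, 0, -0.137], [0, 0.059, 0.156, 0, -0.137], [0, 0.059, 0.156, 0, -0.137]]
  ]
}}

```text
t: 31.65
ee_pos: [0.4979, 0.0287, 0.0986]
tcp_rot: [3.141, -0.036, 0.0]
ft_force: [-0.0, -0.7, -1.0]
opening: 0.0188
```

```bash
python3 go.py .498 .0289 .041 -.0226
```

```text
shift [ 0.0001 -0.0002  0.0576] turn -0.0004 q7 -1.096 tilt [ 0.e+00  1.e-04 -1.e+00] yaw -0.023 pos [0.4979 0.0287 0.0986] F [-0.  -0.7 -1. ] op 0.0188 t 31.65
```

{"fn": "carry_out", "kwargs": {
  "motion": [
    [[0, 0, 0, 0.03, 0], [0, 0, 0, 0.057, 0], [0, 0, 0, 0.057, 0], [0, 0, 0, 0.057, 0], [0, 0.012, 0, 0.057, 0], [0, 0.024, 0, 0.057, 0], [0, 0.036, 0, 0.057, 0], [0, 0.046, 0, 0.057, 0], [0, 0.054, 0, 0.057, 0], [0, 0.054, 0, 0.057, 0]]
  ]
}}

```text
t: 32.9
ee_pos: [0.5529, 0.0273, 0.0414]
tcp_rot: [3.141, -0.036, 0.002]
ft_force: [1.6, -0.5, -1.9]
opening: 0.0185
```

```bash
python3 go.py .554 .0276 .041 -.0226
```

```text
shift [ 0.0011 -0.0003  0.0004] turn -0.0004 q7 -1.063 tilt [ 1.4e-03  5.0e-04 -1.0e+00] yaw -0.023 pos [0.5529 0.0273 0.0414] F [ 1.6 -0.5 -1.9] op 0.0185 t 32.9
```

{"fn": "carry_out", "kwargs": {
  "motion": [
    [[32, 0, 0, 0, 0], [32, 0, 0, 0, 0], [32, -0.02, 0, 0, 0], [32, -0.04, 0, 0, 0], [0, -0.045, 0, 0.005, 0], [0, -0.045, 0, 0.005, 0], [0, -0.045, 0, 0.005, 0], [0, -0.032, 0, 0.005, 0], [0, -0.02, 0, 0.005, 0], [0, -0.01, 0, 0.005, 0]]
  ]
}}

```text
t: 34.15
ee_pos: [0.5426, 0.0277, 0.0364]
tcp_rot: [-3.141, 0.036, 0.001]
ft_force: [-1.5, -0.7, 1.2]
opening: 0.0002
```

{"fn": "carry_out", "kwargs": {
  "motion": [
    [[0, 0.008, 0, 0, 0], [0, 0.014, 0, 0, 0], [0, 0.015, 0, 0, 0], [0, 0.015, 0, 0, 0], [0, 0.0, 0, 0, 0], [60, -0.02, 0, -0.05, 0], [60, -0.02, 0, -0.1, 0], [60, -0.02, 0, -0.1, 0], [60, -0.02, 0, -0.1, 0], [60, -0.02, 0, -0.1, 0]]
  ]
}}

```text
t: 35.4
ee_pos: [0.5209, 0.0283, 0.1353]
tcp_rot: [3.141, -0.036, -0.004]
ft_force: [0.3, -0.3, -0.0]
opening: 0.0512
```

```bash
python3 look.py| grep -v "res [1-9]"; python3 go.py .454 .3125 .008 .81;python3 - <<'E'
import cv2
cv2.imwrite("pics/s10.png",cv2.resize(cv2.imread("scene_raw.png")[170:290,170:390],(770,420),interpolation=cv2.INTER_CUBIC))
E
```

```text
top [156. 183.] xy [0.6284 0.3102] yaw 2.76 blob [0.6257 0.3087] 2.767 res 0.19
top [151. 226.] xy [0.4719 0.3305] yaw 0.833 blob [0.4697 0.3274] 0.833 res 0.26
scene [365. 274.] xy [0.4672 0.3268] yaw 0.785 blob [0.4748 0.3309] 0.788 res 0.19
scene [319. 304.] xy [0.6245 0.307 ] yaw 2.786 blob [0.6295 0.3103] 2.796 res 0.18
shift [-0.0735 -0.2828  0.1275] turn -0.8333 q7 -1.151 tilt [-2.4e-03  4.0e-04 -1.0e+00] yaw -0.0233 pos [0.5212 0.0281 0.1354] F [-0.1  0.2  0.1] op 0.0512 t 35.5
```

View pics/s10.png

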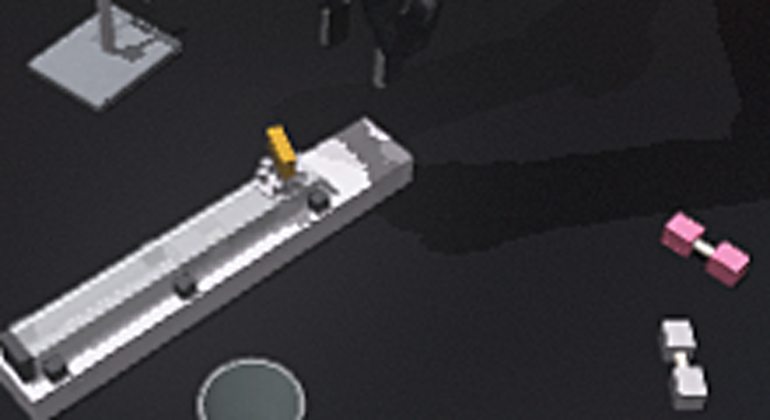

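The ledge is clear and two cartridges are in. The next one is at crop (685,365), with no knock seen.

{"fn": "carry_out", "kwargs": {
  "motion": [
    [[60, -0.073, -0.283, 0, -0.833], [60, -0.073, -0.283, 0, -0.833], [60, -0.073, -0.283, 0, -0.833], [60, -0.073, -0.283, 0, -0.833], [60, -0.073, -0.283, 0, -0.833], [60, -0.073, -0.283, 0.02, -0.833], [60, -0.073, -0.283, 0.05, -0.833], [60, -0.073, -0.283, 0.08, -0.833], [60, -0.073, -0.283, 0.08, -0.833], [60, -0.073, -0.283, 0.08, -0.833]]
  ]
}}

```text
t: 36.75
ee_pos: [0.4561, 0.3126, 0.057]
tcp_rot: [2.888, 1.237, 0.001]
ft_force: [-0.1, -0.8, 0.3]
opening: 0.0514
```

```bash
python3 go.py .4544 .3128 .008 .81
```

```text
shift [-0.0011 -0.0014  0.049 ] turn -0.0006 q7 -0.97 tilt [ 6.e-04  5.e-04 -1.e+00] yaw 0.8094 pos [0.4561 0.3126 0.057 ] F [-0.1 -0.8  0.3] op 0.0514 t 36.75
```

{"fn": "carry_out", "kwargs": {
  "motion": [
    [[60, -0.001, -0.001, 0.03, 0], [60, -0.001, -0.001, 0.049, 0], [60, -0.001, -0.001, 0.049, 0], [0, -0.001, -0.001, 0.049, 0], [0, -0.001, -0.001, 0.049, 0], [0, -0.001, -0.001, 0.049, 0], [0, -0.001, -0.001, 0.049, 0], [0, -0.001, -0.001, 0.01, 0], [0, -0.001, -0.001, -0.041, 0], [0, -0.001, -0.001, -0.041, 0]]
  ]
}}

```text
t: 38.0
ee_pos: [0.4567, 0.3139, 0.1015]
tcp_rot: [-2.886, -1.237, -0.014]
ft_force: [0.3, 0.5, -1.6]
opening: 0.0187
```

```bash
python3 go.py .498 .0289 .0985 -.0226
```

```text
shift [-0.1779  0.2265  0.0019] turn 0.8323 q7 -1.0 tilt [ 0.0087  0.0021 -1.    ] yaw 0.8097 pos [0.4567 0.3139 0.1015] F [ 0.3  0.5 -1.6] op 0.0187 t 38.0
```

{"fn": "carry_out", "kwargs": {
  "motion": [
    [[0, -0.178, 0.227, 0, 0.832], [0, -0.178, 0.227, 0, 0.832], [0, -0.178, 0.227, 0, 0.832], [0, -0.178, 0.227, 0, 0.832], [0, -0.178, 0.227, 0, 0.832], [0, -0.178, 0.227, 0, 0.832], [0, -0.178, 0.227, 0, 0.832], [0, -0.178, 0.227, 0, 0.832], [0, -0.178, 0.227, 0, 0.832], [0, -0.178, 0.227, 0, 0.832]]
  ]
}}

```text
t: 39.25
ee_pos: [0.4956, 0.028, 0.0975]
tcp_rot: [-3.141, 0.033, 0.0]
ft_force: [0.5, -0.6, -0.0]
opening: 0.019
```

```bash
python3 go.py .498 .0289 .041 -.0226
```

```text
shift [ 0.0024 -0.001   0.0565] turn 0.0018 q7 -1.084 tilt [-2.e-04 -2.e-04 -1.e+00] yaw -0.0208 pos [0.4956 0.028  0.0975] F [ 0.5 -0.6 -0. ] op 0.019 t 39.25
```

{"fn": "carry_out", "kwargs": {
  "motion": [
    [[0, 0.0025, -0.001, 0.03, 0.002], [0, 0.0025, -0.001, 0.056, 0.002], [0, 0.0025, -0.001, 0.056, 0.002], [0, 0.0025, -0.001, 0.056, 0.002], [0, 0.012, -0.001, 0.056, 0.002], [0, 0.024, -0.001, 0.056, 0.002], [0, 0.036, -0.001, 0.056, 0.002], [0, 0.046, -0.001, 0.056, 0.002], [0, 0.056, -0.001, 0.056, 0.002], [0, 0.056, -0.001, 0.056, 0.002]]
  ]
}}

```text
t: 40.5
ee_pos: [0.5532, 0.027, 0.0413]
tcp_rot: [3.141, -0.038, 0.003]
ft_force: [1.8, 0.0, -3.3]
opening: 0.0187
```

```bash
python3 go.py .554 .0276 .041 -.0226
```

```text
shift [ 0.0008 -0.0007  0.0003] turn -0.0013 q7 -1.057 tilt [ 2.1e-03  7.0e-04 -1.0e+00] yaw -0.0239 pos [0.5532 0.027  0.0413] F [ 1.8  0.  -3.3] op 0.0187 t 40.5
```

{"fn": "carry_out", "kwargs": {
  "motion": [
    [[32, 0, 0, 0, 0], [32, 0, 0, 0, 0], [32, -0.02, 0, 0, 0], [32, -0.04, 0, 0, 0], [0, -0.045, 0, 0.005, 0], [0, -0.045, 0, 0.005, 0], [0, -0.045, 0, 0.005, 0], [0, -0.032, 0, 0.005, 0], [0, -0.02, 0, 0.005, 0], [0, -0.01, 0, 0.005, 0]]
  ]
}}

```text
t: 41.75
ee_pos: [0.5419, 0.0273, 0.0364]
tcp_rot: [-3.141, 0.037, 0.003]
ft_force: [-2.1, 0.5, 0.9]
opening: 0.0002
```

{"fn": "carry_out", "kwargs": {
  "motion": [
    [[0, 0.008, 0, 0, 0], [0, 0.014, 0, 0, 0], [0, 0.015, 0, 0, 0], [0, 0.015, 0, 0, 0], [0, 0.0, 0, 0, 0], [60, -0.02, 0, -0.05, 0], [60, -0.02, 0, -0.1, 0], [60, -0.02, 0, -0.1, 0], [60, -0.02, 0, -0.1, 0], [60, -0.02, 0, -0.1, 0]]
  ]
}}

```text
t: 43.0
ee_pos: [0.5208, 0.028, 0.1353]
tcp_rot: [3.141, -0.038, -0.004]
ft_force: [-0.1, 0.5, 0.1]
opening: 0.0511
```

```bash
python3 look.py| grep -v "res [1-9]"; python3 go.py .606 .3168 .06 -.38
```

```text
top [156. 183.] xy [0.6284 0.3102] yaw 2.762 blob [0.6257 0.3087] 2.767 res 0.2
scene [319. 304.] xy [0.6247 0.3069] yaw 2.78 blob [0.6294 0.3103] 2.794 res 0.18
shift [ 0.0781 -0.2911  0.0751] turn 0.3558 q7 -1.146 tilt [-2.3e-03  4.0e-04 -1.0e+00] yaw -0.0242 pos [0.5211 0.0277 0.1354] F [-0.2  0.4  0.4] op 0.0513 t 43.1
```

{"fn": "carry_out", "kwargs": {
  "motion": [
    [[60, 0.078, -0.291, 0, 0.346], [60, 0.078, -0.291, 0, 0.346], [60, 0.078, -0.291, 0, 0.346], [60, 0.078, -0.291, 0, 0.346], [60, 0.078, -0.291, 0, 0.346], [60, 0.078, -0.291, 0.02, 0.346], [60, 0.078, -0.291, 0.05, 0.346], [60, 0.078, -0.291, 0.08, 0.346], [60, 0.078, -0.291, 0.08, 0.346], [60, 0.078, -0.291, 0.08, 0.346]]
  ]
}}

```text
t: 44.35
ee_pos: [0.6074, 0.3158, 0.0572]
tcp_rot: [3.087, -0.58, 0.002]
ft_force: [-0.2, -0.5, -0.1]
opening: 0.051
```

```bash
python3 go.py .6061 .3166 .008 -.37; python3 look.py| grep -v "res [1-9]"
```

```text
shift [-0.0015 -0.0003  0.0492] turn -0.0012 q7 -1.885 tilt [ 1.2e-03  2.0e-04 -1.0e+00] yaw -0.3712 pos [0.6074 0.3158 0.0572] F [-0.2 -0.5 -0.1] op 0.051 t 44.35
top [159. 180.] xy [0.6413 0.2994] yaw 0.225 blob [0.6369 0.2989] 0.229 res 0.87
scene [319. 304.] xy [0.6233 0.3076] yaw 2.793 blob [0.6308 0.31  ] 2.79 res 0.22
```

{"fn": "carry_out", "kwargs": {
  "motion": [
    [[60, -0.001, 0, 0.03, 0], [60, -0.001, 0, 0.049, 0], [60, -0.001, 0, 0.049, 0], [0, -0.001, 0, 0.049, 0], [0, -0.001, 0, 0.049, 0], [0, -0.001, 0, 0.049, 0], [0, -0.001, 0, 0.049, 0], [0, -0.001, 0, 0.01, 0], [0, -0.001, 0, -0.041, 0], [0, -0.001, 0, -0.041, 0]]
  ]
}}

```text
t: 45.7
ee_pos: [0.6088, 0.3174, 0.1023]
tcp_rot: [-3.084, 0.577, -0.012]
ft_force: [0.3, -0.4, -0.7]
opening: 0.0189
```

```bash
python3 go.py .498 .0289 .0985 -.0226
```

```text
shift [0.001  0.3091 0.002 ] turn -0.3474 q7 -1.912 tilt [ 0.0069 -0.0057 -1.    ] yaw -0.37 pos [0.6088 0.3174 0.1023] F [ 0.3 -0.4 -0.7] op 0.0189 t 45.7
```

{"fn": "carry_out", "kwargs": {
  "motion": [
    [[0, 0.002, 0.308, -0.02, -0.347], [0, 0.002, 0.308, -0.02, -0.347], [0, 0.002, 0.308, -0.02, -0.347], [0, 0.002, 0.308, -0.02, -0.347], [0, 0.002, 0.308, -0.02, -0.347], [0, 0.002, 0.308, -0.02, -0.347], [0, 0.002, 0.308, 0, -0.347], [0, 0.002, 0.308, 0, -0.347], [0, 0.002, 0.308, 0, -0.347], [0, 0.002, 0.308, 0, -0.347]]
  ]
}}

```text
t: 46.95
ee_pos: [0.4966, 0.0296, 0.0979]
tcp_rot: [3.141, -0.035, 0.001]
ft_force: [-0.3, -0.1, -0.1]
opening: 0.0187
```

```bash
python3 go.py .498 .0289 .041 -.0226
```

```text
shift [0.0014 0.0007 0.0569] turn 0.0003 q7 -1.072 tilt [ 6.e-04  1.e-04 -1.e+00] yaw -0.0223 pos [0.4966 0.0296 0.0979] F [-0.3 -0.1 -0.1] op 0.0187 t 46.95
```

{"fn": "carry_out", "kwargs": {
  "motion": [
    [[0, 0.0015, 0.0008, 0.03, 0], [0, 0.0015, 0.0008, 0.056, 0], [0, 0.0015, 0.0008, 0.056, 0], [0, 0.0015, 0.0008, 0.056, 0], [0, 0.012, 0.0008, 0.056, 0], [0, 0.024, 0.0008, 0.056, 0], [0, 0.036, 0.0008, 0.056, 0], [0, 0.046, 0.0008, 0.056, 0], [0, 0.055, 0.0008, 0.056, 0], [0, 0.055, 0.0008, 0.056, 0]]
  ]
}}

```text
t: 48.2
ee_pos: [0.5528, 0.0271, 0.0415]
tcp_rot: [3.141, -0.036, 0.004]
ft_force: [0.9, -0.3, -2.0]
opening: 0.019
```

```bash
python3 go.py .554 .0276 .041 -.0226
```

```text
shift [ 0.0012 -0.0006  0.0005] turn -0.0004 q7 -1.039 tilt [ 2.4e-03  7.0e-04 -1.0e+00] yaw -0.023 pos [0.5528 0.0271 0.0415] F [ 0.9 -0.3 -2. ] op 0.019 t 48.2
```

{"fn": "carry_out", "kwargs": {
  "motion": [
    [[32, 0, 0, 0, 0], [32, 0, 0, 0, 0], [32, -0.02, 0, 0, 0], [32, -0.04, 0, 0, 0], [0, -0.045, 0, 0.005, 0], [0, -0.045, 0, 0.005, 0], [0, -0.045, 0, 0.005, 0], [0, -0.032, 0, 0.005, 0], [0, -0.02, 0, 0.005, 0], [0, -0.01, 0, 0.005, 0]]
  ]
}}

```text
t: 49.45
ee_pos: [0.5409, 0.0275, 0.0364]
tcp_rot: [-3.141, 0.036, 0.004]
ft_force: [-3.6, -0.3, 2.6]
opening: -0.0001
```

```bash
python3 go.py .557 .0275 .036 -.0226
```

```text
shift [ 0.0161 -0.0004  0.0003] turn -0.0002 q7 -1.024 tilt [-2.8e-03 -4.0e-04 -1.0e+00] yaw -0.0228 pos [0.5409 0.0275 0.0364] F [-3.6 -0.3  2.6] op -0.0001 t 49.45
```

{"fn": "carry_out", "kwargs": {
  "motion": [
    [[14, -0.01, 0, 0, 0], [14, -0.01, 0, 0, 0], [14, -0.01, 0, 0, 0], [14, -0.01, 0, 0, 0], [14, 0, 0, 0, 0], [14, 0.006, 0, 0, 0], [14, 0.01, 0, 0, 0], [14, 0.012, 0, 0, 0], [14, 0.012, 0, 0, 0], [14, 0.012, 0, 0, 0]]
  ]
}}

```text
t: 50.7
ee_pos: [0.5535, 0.0271, 0.0365]
tcp_rot: [3.141, -0.036, 0.001]
ft_force: [-0.6, -0.4, 0.5]
opening: 0.0122
```

```bash
python3 go.py .557 .0275 .036 -.0226; python3 - <<'E'
from h import *
P,D=cams.capture("scene"); cv2.imwrite("pics/s11.png",cv2.resize(P[190:240,230:300],(770,550),interpolation=cv2.INTER_CUBIC))
E
```

```text
shift [ 0.0035 -0.0005  0.0005] turn -0.0005 q7 -1.035 tilt [ 7.e-04  3.e-04 -1.e+00] yaw -0.0231 pos [0.5535 0.0271 0.0365] F [-0.6 -0.4  0.5] op 0.0122 t 50.7
```

View pics/s11.png

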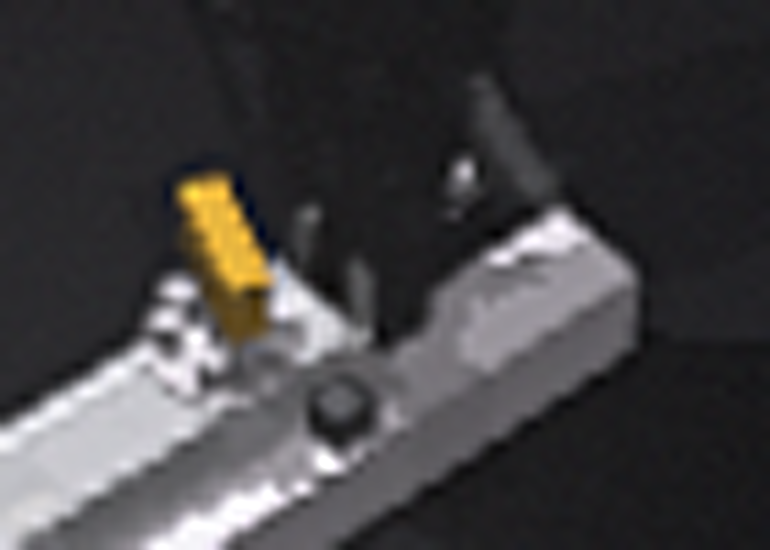

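The closed jaws are just in front of the mouth at crop (350,330) with no contact yet. I'll creep forward.

{"fn": "carry_out", "kwargs": {
  "motion": [
    [[14, 0.001, -0.0004, 0, 0], [14, 0.001, -0.0004, 0, 0], [14, 0.002, -0.0004, 0, 0], [14, 0.002, -0.0004, 0, 0], [14, 0.003, -0.0004, 0, 0], [14, 0.003, -0.0004, 0, 0], [14, 0.003, -0.0004, 0, 0], [14, 0.003, -0.0004, 0, 0], [14, 0.003, -0.0004, 0, 0], [14, 0.003, -0.0004, 0, 0]]
  ]
}}

```text
t: 52.0
ee_pos: [0.5563, 0.0274, 0.0366]
tcp_rot: [3.141, -0.036, 0.0]
ft_force: [-0.3, -0.5, -0.8]
opening: 0.0119
```

{"fn": "carry_out", "kwargs": {
  "motion": [
    [[14, 0.0005, 0, 0, 0], [14, 0.0005, 0, 0, 0], [14, 0.001, 0, 0, 0], [14, 0.001, 0, 0, 0], [14, 0.001, 0, 0, 0], [14, 0.001, 0, 0, 0], [14, 0.001, 0, 0, 0], [14, 0.001, 0, 0, 0], [14, 0.001, 0, 0, 0], [14, 0.001, 0, 0, 0]]
  ]
}}

```text
t: 53.25
ee_pos: [0.5572, 0.0274, 0.0366]
tcp_rot: [3.141, -0.036, -0.0]
ft_force: [-1.4, -0.7, 0.8]
opening: 0.0121
```

{"fn": "carry_out", "kwargs": {
  "motion": [
    [[14, 0.0005, 0, 0, 0], [14, 0.0005, 0, 0, 0], [14, 0.001, 0, 0, 0], [14, 0.001, 0, 0, 0], [14, 0.001, 0, 0, 0], [14, 0.001, 0, 0, 0], [14, 0.001, 0, 0, 0], [14, 0.001, 0, 0, 0], [14, 0.001, 0, 0, 0], [14, 0.001, 0, 0, 0]]
  ]
}}

```text
t: 54.5
ee_pos: [0.5583, 0.0274, 0.0366]
tcp_rot: [3.141, -0.036, 0.0]
ft_force: [-1.0, 0.0, -0.7]
opening: 0.0121
```

{"fn": "carry_out", "kwargs": {
  "motion": [
    [[14, 0.0005, 0, 0, 0], [14, 0.0005, 0, 0, 0], [14, 0.001, 0, 0, 0], [14, 0.001, 0, 0, 0], [14, 0.001, 0, 0, 0], [14, 0.001, 0, 0, 0], [14, 0.001, 0, 0, 0], [14, 0.001, 0, 0, 0], [14, 0.001, 0, 0, 0], [14, 0.001, 0, 0, 0]]
  ]
}}

```text
t: 55.75
ee_pos: [0.5592, 0.0274, 0.0366]
tcp_rot: [3.141, -0.036, -0.0]
ft_force: [-2.5, -0.4, -0.5]
opening: 0.0121
```

{"fn": "carry_out", "kwargs": {
  "motion": [
    [[14, 0.0005, 0, 0, 0], [14, 0.0005, 0, 0, 0], [14, 0.001, 0, 0, 0], [14, 0.001, 0, 0, 0], [14, 0.001, 0, 0, 0], [14, 0.001, 0, 0, 0], [14, 0.001, 0, 0, 0], [14, 0.001, 0, 0, 0], [14, 0.001, 0, 0, 0], [14, 0.001, 0, 0, 0]]
  ]
}}

```text
t: 57.0
ee_pos: [0.5593, 0.0274, 0.0364]
tcp_rot: [-3.141, 0.036, 0.003]
ft_force: [-4.3, -0.7, 2.7]
opening: 0.0119
```

```bash
python3 - <<'E'
from h import *
for i in range(6): s=monitor.observe(); print(s["ft_force"],s["ee_pos"]); cams.capture("top")
E
```

```text
[-4.28199705 -0.7194315   2.65700469] [0.55930259 0.02739845 0.03644159]
[-5.45922562  0.14833997  2.93588853] [0.559344   0.02739023 0.03646537]
[-4.17859638 -0.14699889  1.75552338] [0.55931835 0.02738148 0.03644983]
[-5.82416569  0.57551816  2.19851986] [0.55929902 0.02739427 0.03644503]
[-5.08472804  0.0082934   2.56889942] [0.55928742 0.02738595 0.03644673]
[-5.2266331  -0.29390267  2.75254796] [0.55932527 0.02740007 0.0364617 ]
```

Contact came at TCP x = 0.5593 with −5 N, which puts the mouth at about 0.570. That agrees with the camera fit of 0.5701. I'll back off and go to the knob.

{"fn": "carry_out", "kwargs": {
  "motion": [
    [[14, -0.01, 0, 0, 0], [14, -0.03, 0, 0, 0], [14, -0.03, 0, -0.04, 0], [60, -0.03, 0, -0.1, 0], [60, -0.03, 0, -0.15, 0], [60, -0.03, 0, -0.15, 0], [60, -0.03, 0, -0.15, 0], [60, -0.03, 0, -0.15, 0], [60, -0.03, 0, -0.15, 0], [60, -0.03, 0, -0.15, 0]]
  ]
}}

```text
t: 58.55
ee_pos: [0.53, 0.0279, 0.1859]
tcp_rot: [3.141, -0.037, -0.002]
ft_force: [0.7, -0.4, 1.1]
opening: 0.051
```

```bash
python3 go.py .6015 .0268 .13 1.1774;  python3 - <<'E'
from h import *
P,D=cams.capture("scene")
a=cv2.resize(P[190:245,215:285],(770,600),interpolation=cv2.INTER_CUBIC)
for p,col in(([.570,.0272,.05],(0,0,255)),):
    pass
cv2.imwrite("pics/s12.png",a)
for n,x in (("rear-top edge",.570),):
    for y in(.0172,.0372): u=pix("scene",[x,y,.05]); print(n,(u-[215,190])*[11,600/55])
E
```

```text
shift [ 0.0716 -0.0006  0.0558] turn -1.2008 q7 -1.189 tilt [-1.2e-03  5.0e-04 -1.0e+00] yaw -0.0234 pos [0.53   0.0279 0.1859] F [ 0.7 -0.4  1.1] op 0.051 t 58.55
rear-top edge [447.22622703 282.89291881]
rear-top edge [500.10842093 325.83612492]
```

View pics/s12.png

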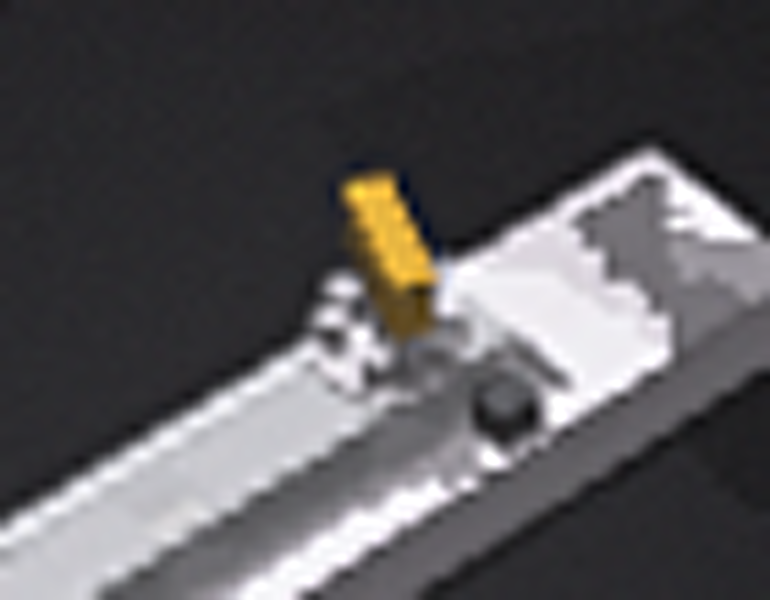

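The block does not protrude over the slot, which shows as the dark line near crop (550,365). Now I'll twist the plunger back.

{"fn": "carry_out", "kwargs": {
  "motion": [
    [[60, 0.03, 0, 0, -0.18], [60, 0.072, 0, 0, -0.36], [60, 0.072, 0, 0, -0.54], [60, 0.072, 0, 0, -0.72], [60, 0.072, 0, 0, -0.9], [60, 0.072, 0, 0, -1.08], [60, 0.072, 0, 0, -1.2], [60, 0.072, 0, 0.02, -1.2], [60, 0.072, 0, 0.04, -1.2], [60, 0.072, 0, 0.04, -1.2]]
  ]
}}

```text
t: 59.85
ee_pos: [0.6009, 0.0264, 0.1449]
tcp_rot: [-2.612, -1.742, 0.006]
ft_force: [0.3, 0.7, 0.6]
opening: 0.0514
```

```bash
python3 go.py .602 .0268 .084 1.1774
```

```text
shift [0.001  0.0011 0.0609] turn -0.0009 q7 -0.208 tilt [-0.0019 -0.0038 -1.    ] yaw 1.1765 pos [0.6009 0.0264 0.1449] F [0.3 0.7 0.6] op 0.0514 t 59.85
```

{"fn": "carry_out", "kwargs": {
  "motion": [
    [[60, 0.001, 0.001, 0.03, 0], [60, 0.001, 0.001, 0.055, 0], [60, 0.001, 0.001, 0.0605, 0], [60, 0.001, 0.001, 0.0605, 0], [0, 0.001, 0.001, 0.0605, 0], [0, 0.001, 0.001, 0.0605, 0], [0, 0.001, 0.001, 0.0605, 0], [0, 0.001, 0.001, 0.0605, 0], [0, 0.001, 0.001, 0.0605, 0], [0, 0.001, 0.001, 0.0605, 0]]
  ],
  "grip_force": 70
}}

```text
t: 61.1
ee_pos: [0.6008, 0.0283, 0.0871]
tcp_rot: [-2.608, -1.741, 0.005]
ft_force: [-6.0, 1.3, 7.1]
opening: 0.01
```

{"fn": "carry_out", "kwargs": {
  "motion": [
    [[0, 0, 0, 0, 0], [0, 0, 0, -0.002, 0], [0, 0, 0, -0.004, 0], [0, 0, 0, -0.006, 0], [0, 0, 0, -0.006, 0], [0, 0, 0, -0.006, 0], [0, 0, 0, -0.006, 0], [0, 0, 0, -0.006, 0], [0, 0, 0, -0.006, 0], [0, 0, 0, -0.006, 0]]
  ]
}}

```text
t: 62.35
ee_pos: [0.6007, 0.0284, 0.0902]
tcp_rot: [-2.608, -1.742, 0.008]
ft_force: [-4.9, 3.5, -10.7]
opening: 0.0099
```

```bash
python3 go.py .602 .0268 .084 -.0226
```

```text
shift [-0.001   0.0018  0.0062] turn 1.2003 q7 -0.18 tilt [-0.0011 -0.0072 -1.    ] yaw 1.1777 pos [0.6007 0.0284 0.0902] F [ -4.9   3.5 -10.7] op 0.0099 t 62.35
```

{"fn": "carry_out", "kwargs": {
  "motion": [
    [[0, 0, 0, -0.0018, 0], [0, 0, 0, -0.0018, 0.17], [0, 0, 0, -0.0018, 0.34], [0, 0, 0, -0.0018, 0.51], [0, 0, 0, -0.0018, 0.68], [0, 0, 0, -0.0018, 0.85], [0, 0, 0, -0.0018, 1.02], [0, 0, 0, -0.0018, 1.15], [0, 0, 0, -0.0018, 1.2], [0, 0, 0, -0.0018, 1.2]]
  ]
}}

```text
t: 63.6
ee_pos: [0.6021, 0.0264, 0.0926]
tcp_rot: [3.14, -0.035, -0.006]
ft_force: [-4.5, -1.2, -9.7]
opening: 0.0099
```

```bash
python3 go.py .602 .0268 .084 -.0226; python3 -c "
from h import *
print(monitor.observe()['ft_torque'])"
```

```text
shift [-0.0001 -0.0004  0.0086] turn 0.0004 q7 -1.106 tilt [-0.0036  0.0017 -1.    ] yaw -0.0222 pos [0.6021 0.0264 0.0926] F [-4.5 -1.2 -9.7] op 0.0099 t 63.6
[-0.06005522  0.72206471  0.00573758]
```

{"fn": "carry_out", "kwargs": {
  "motion": [
    [[0, 0, 0, 0, 0], [0, 0, 0, 0.003, 0], [0, 0, 0, 0.006, 0], [0, 0, 0, 0.009, 0], [0, 0, 0, 0.011, 0], [0, 0, 0, 0.012, 0], [0, 0, 0, 0.013, 0], [0, 0, 0, 0.013, 0], [0, 0, 0, 0.013, 0], [0, 0, 0, 0.013, 0]]
  ]
}}

```text
t: 64.85
ee_pos: [0.6023, 0.0264, 0.081]
tcp_rot: [3.141, -0.036, -0.004]
ft_force: [-5.6, 0.1, -7.3]
opening: 0.0102
```

```bash
python3 go.py .602 .0268 .079 -.0226
```

```text
shift [-0.0003 -0.0004  0.002 ] turn -0.0005 q7 -1.094 tilt [-2.4e-03  1.0e-04 -1.0e+00] yaw -0.0231 pos [0.6023 0.0264 0.081 ] F [-5.6  0.1 -7.3] op 0.0102 t 64.85
```

{"fn": "carry_out", "kwargs": {
  "motion": [
    [[0, 0, 0, 0.001, 0], [0, 0, 0, 0.002, 0], [0, 0, 0, 0.003, 0], [0, 0, 0, 0.004, 0], [0, 0, 0, 0.004, 0], [0, 0, 0, 0.004, 0], [0, 0, 0, 0.004, 0], [0, 0, 0, 0.004, 0], [0, 0, 0, 0.004, 0], [0, 0, 0, 0.004, 0]]
  ]
}}

```text
t: 66.1
ee_pos: [0.6026, 0.0263, 0.0797]
tcp_rot: [-3.14, 0.036, 0.002]
ft_force: [-10.2, 0.7, 6.8]
opening: 0.01
```

```bash
python3 go.py .602 .0268 .079 -.0226
```

```text
shift [-0.0007 -0.0005  0.0007] turn -0.0005 q7 -1.091 tilt [-0.0012 -0.0015 -1.    ] yaw -0.0231 pos [0.6026 0.0263 0.0797] F [-10.2   0.7   6.8] op 0.01 t 66.1
```

Contact reversed to +6.8 N at the predicted home height, so I'll release and retreat.

{"fn": "carry_out", "kwargs": {
  "motion": [
    [[30, 0, 0, -0.002, 0], [60, 0, 0, -0.002, 0], [60, 0, 0, -0.002, 0], [60, 0, 0, -0.03, 0], [60, 0, 0, -0.07, 0], [60, 0, 0, -0.12, 0], [60, -0.05, 0, -0.15, 0], [60, -0.1, 0, -0.15, 0], [60, -0.1, 0, -0.15, 0], [60, -0.1, 0, -0.15, 0]]
  ]
}}

```text
t: 67.35
ee_pos: [0.5049, 0.0295, 0.2275]
tcp_rot: [-3.141, 0.035, -0.005]
ft_force: [1.1, 0.5, 0.1]
opening: 0.051
```

```bash
python3 - <<'E'
from h import *
P,D=cams.capture("scene")
C=cloud("scene",D)
a=cv2.resize(P[190:245,215:285],(560,440),interpolation=cv2.INTER_CUBIC)
b=cv2.resize(P[125:195,160:230],(240,240),interpolation=cv2.INTER_CUBIC)
cv2.imwrite("pics/s13.png",np.hstack([a,cv2.copyMakeBorder(b,0,200,0,0,cv2.BORDER_CONSTANT)]))
old=cv2.imread("scene_raw.png")
h=cv2.cvtColor(P,cv2.COLOR_BGR2HSV); m=(h[...,0]>12)&(h[...,0]<30)&(h[...,1]>130)&(h[...,2]>60)
m[:200]=0;m[235:]=0;m[:,:230]=0;m[:,270:]=0
v,u=np.nonzero(m); print("knob px now",u.mean(),v.mean(),len(u),"home was 249.7 214.4 85")
print(np.percentile(C[m][:,2],[10,50,90]))
E
```

```text
knob px now 249.83529411764707 214.38823529411764 85 home was 249.7 214.4 85
[0.07552235 0.08813022 0.09236598]
```

View pics/s13.png

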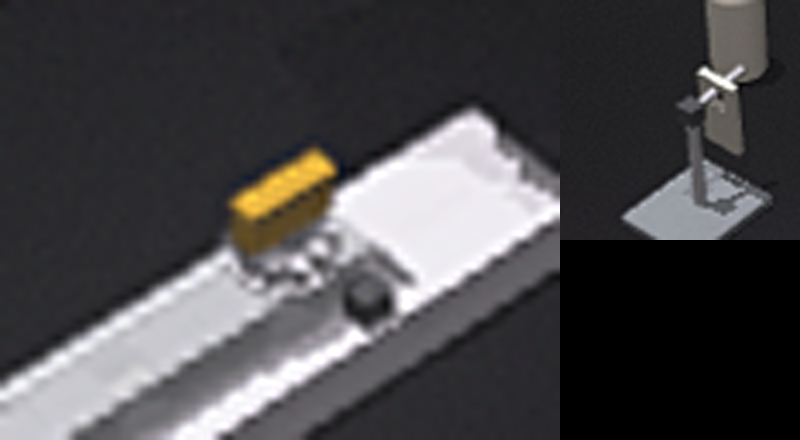

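The knob's pixel position and its height (0.092 top) match the original home reading. The cover hangs on the peg and the ledge is empty. I'll hand in.

```bash
python3 -c "
from workcell import hand_in
print(hand_in())"
```

```text
the job is handed in; nothing more can be done
None
```

I did the job in the order asked and handed it in at about 67 s of the 210 s allowed; no verdict was reported.

- **Cover:** it is hanging by its eye on the peg, and the last picture still shows it there.
- **Plunger up:** I lifted it, twisted it 1.2 rad and let it down. It stayed up by itself at 7.6 mm, against the nominal 7.5 mm.
- **Cartridges:** all four plain steel ones went into the tube lengthwise, and I left the blue, pink and turquoise look-alikes alone. None was knocked aside before I picked it up.
- **Last cartridge flush:** I pushed it until the fingers met the mouth walls, at about 5 N. That puts the mouth at x of about 0.570, against a camera fit of 0.5701. The pictures are too coarse to confirm flushness better than about 2 mm.
- **Plunger home:** I twisted it back and lowered it. The knob is at pixel (249.8, 214.4), and at home before it was (249.7, 214.4). This also suggests the nose is in the waist, since the plunger can't come fully home over an end block.
- **Disagreements:** the scene camera's first fit put the mouth 3–4 mm nearer the robot than the contact did. One later top-camera fit, taken with the arm in view, was further off, and I discarded it.
- **Bystanders:** I did not measure the beaker, wash bottle or bulb again at the end. I planned every move to stay clear of them, and the wrist forces I read stayed under about 13 N.

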